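# Bring a balance weight over the pan in sprung weight forceps held at their marked gap

### The job

The balance is due for its check. Take the sprung weight forceps out of their stand, lower their open jaws over the head of the large brass weight in the wooden block, squeeze until the jaws stand at the marked gap of 17 mm (under the head, but not pinching the neck), and lift the weight out so that it hangs by its head. Carry it over the balance pan and finish while still holding it there, the gap steady and the weight hanging still over the middle of the pan, a few centimetres above it and never touching the balance. Never touch the weight with the gripper itself, and leave the two smaller weights alone in their wells.

Things in the scene. Friction and masses are not known exactly. Their poses are not given: they have to be found in the camera images.
- forceps: Steel weight forceps, loose, upright in the stand, jaws down, bend up: 106 mm tall, 12 mm wide along their x, 60 g. Origin: midway between the jaws, level with the underside of the jaws at the marked gap (1 mm under the open jaws); z up to the bend, y the direction in which the legs close. The two legs are hinged 8 mm apart, 100 mm above the origin, and sprung open.
- grip (a point): Middle of the dark serrations, 60 mm above the forceps' origin: grip the legs here (44 to 78 mm will do) from above, fingers closing along the forceps' y. Over their outsides the legs here measure 35 mm free, 24.4 mm at the marked gap; jaw gap changes 2.6 mm per mm of squeeze. The mark takes about 8 N a side. Squeezed to 31 mm the forceps can be carried, jaws 34 mm apart.
- guide_pin (a point): Height of the thin guide pin, 30 mm above the forceps' origin. It runs along y from the left leg through the right leg and shows the marked gap: its red band then lies in the right leg, and 25 mm of pin stands out sideways beyond it. Keep it above the weight's head.
- left_tip (a point): Middle of the inner edge of the jaw on the forceps' +y side, at half its thickness. Jaws are feet 3.5 mm thick, 20 mm wide along x, in a shallow V whose ends stand 2.5 mm farther in; each reaches 13 mm outward from this point. Jaw gap = distance from left_tip to right_tip: 44 mm free, 17 mm at the mark (14 to 20 mm counts). Closing lowers the jaws 1.5 mm.
- right_tip (a point): The same point on the jaw on the -y side.
- knob_weight: The largest of three brass weights in the wooden block, 200 g, loose, 46 mm tall: body 32 mm in diameter up to 24 mm above its underside, neck 11 mm in diameter from 24 to 36 mm, flat-bottomed round head 24 mm in diameter from 36 to 46 mm. Origin: centre of its underside; z up. It stands upright in a well 8 mm deep with about 1 mm play. Jaws below 13 mm apart pinch the neck; jaws over 24 mm apart let the head through.
- neck (a point): Middle of the weight's neck, 30 mm above its underside: the height at which the jaws (half thickness) should close.
- weight_block: Wooden weight block 56 x 130 x 22 mm, fixed; origin under its centre, z up, the row of three wells along its y. The large weight stands 42 mm from the centre at -y.
- weight_100: Brass weight 24 mm in diameter, 35 mm tall, in the block 14 mm from its centre at +y (56 mm from the large one); leave it alone. Origin: centre of its underside.
- weight_50: Brass weight 19 mm in diameter, 28 mm tall, in the block 46 mm from its centre at +y; leave it alone. Origin: centre of its underside.
- stand: White forceps stand, an open box 34 x 88 mm and 26 mm high on a flange 48 x 98 mm, fixed; origin under its centre, z up, the forceps' y along its y. Its inner floor is 3.5 mm above the origin.
- balance: White bench balance 150 x 130 mm, its case 40 mm high, fixed; origin under its centre, z up, its display at -x.
- pan (a point): Centre of the top face of the balance's round steel pan, 90 mm in diameter, 50 mm above the balance's underside.
Things that resemble listed ones, but are neither listed nor needed, are in the scene too. What is shaped like the knob_weight but purple is not meant.

How it is judged:
By the outcome, as a careful person would: the job done as asked, in the order asked, and still so for the second after the job is handed in, while the arm keeps its last pose, push and grip.
It also fails if it takes over 48 s, if anything falls off the work surface, if the arm or the gripper's body presses on something with over 40 N, if the wrist force passes 120 N, or if a joint passes its speed limit or range.

### The arm

A 6-joint arm with a two-finger parallel gripper is mounted at the origin on a cart in front of the work surface, level with it; the furniture and walls round the work are solid. World frame = base frame: x ahead of the robot, y to its left, z up, the work surface at z = 0. Lengths are in m, angles in degrees, forces in N, time in s.
With the tool pointing down it reaches from about 0.375 to 0.9 m from the base axis. Payload 3.1 kg.
Tool frame: the origin (TCP) lies on the centre line of the jaws, within the pads' length; the fingertips stand 17 mm ahead of it and the grasp point (between the pads) lies 2 mm behind it; y points along the fingers, x is the direction in which the jaws open and shut, and the axes are right-handed (so a half turn about y gives the same grasp; the last joint's range is limited). The gripper opens to 87 mm and grips with 3 to 60 N. Pads are 19 mm wide; open, the fingers measure 117 mm over their backs; the gripper's body (75 mm by 190 mm) begins 51 mm behind the grasp point.
Start: joints at [-76.862, 30.224, 82.088, -0, 67.689, -10.227], TCP at [0.248, -0.574, 0.207] pointing down, gripper open.
Joint ranges: [-176.69, 176.69], [-43.24, 126.21], [12.49, 139.97], [-82, 262], [0, 151.66], [-163.58, 163.58]. Speed limits (degrees/s): [159.86, 159.86, 180, 180, 180, 180].

### API

Orientations are given as a 3x3 rotation matrix whose columns are the frame's x, y, z axes.
In Python, from rig import read_state, capture, camera_info, hand_in, trace, tip_of gives the robot as it stands.
- The arm moves only by the tool jog_arm, never from a script. Its argument "steps" is a list of rows, each an object with "fingers": the opening in per cent of the stroke, from 0 (shut) to 100 (fully open); "delta_pos": the shift along the world's x, y, z in mm, a list of three; "turn": the turn about the world's z in degrees. A call has 1 to 20 rows; each row is the pose to reach, as a shift and turn from the pose commanded when the call began; what a row does not reach only later rows make up. A row lasts 1/12 s, in which the tool goes at most 41.7 mm and 7.16 degrees, less where a joint would pass 70% of its speed; a pose out of reach is approached as far as the arm can. A call with a gripper value outside its range is refused whole. The fingers move at their own pace and stop on an object; the grip force is fixed at half the most. Time passes only in rows, so rows that repeat a pose let the fingers close. It gives the time, the measured TCP pose, the force and the opening at its end, in the units of the state.
- read_state(): the state, without advancing time (a new reading comes with each control period).
- capture(name): name is "side" or "top" or "wrist"; returns the picture (420x560x3 uint8, red, green, blue); there is no depth.
- camera_info(name): a dict with "fov_y" (degrees; the focal length in pixels is half the picture's height over the tangent of half this angle, whatever the lens; pixels are square), "cx", "cy" (the principal point, pixels), "view" (4x4, takes a point from world to camera coordinates); the wrist camera has in their place "tool_from_camera" (4x4, takes a point from camera to tool coordinates, whose origin is the TCP and whose axes are the tool frame's). Camera axes: x right, y down, z forward; pixel columns grow to the right and rows downward; lengths in m; the calibration is good to about 2 mm. A picture is of the moment at which its call begins: read the wrist's pose just before it. camera_info takes no time and is no camera call.
- hand_in(): hands the job in, once; it reports no verdict.
Trained networks look in the newest picture that a camera, given by its name, has taken for a name from the list of things; names that differ only in an ending like _2 or _b are one class to them, and where a whole thing is asked for, a point or a joint stands for the part that bears it (a point fixed in the world has none). Each returns a list of dicts, best first, with "confidence" (0 to 1); they miss things now and then, are a little off and sometimes report something else, mostly with a low value. They report only what shows in the picture. A call takes as long as a camera call. They do not tell look-alikes from the thing itself.
- trace(target, camera): "mask" (420x560 bool, what is visible of it).
- tip_of(target, camera): "position" ([x, y, z] in m, in world coordinates, good to about 4 mm: a listed point, or the origin of a listed thing).
The state is a dict: "time_s": time; "joint_positions": joint angles; "qvel": joint speeds; "tau": joint torques, N m; "position": TCP position; "tcp_rot": TCP orientation; "force": force on the tool from outside, world axes, zero at the start; "moment": the same for the moment, N m; "opening": opening from 0.0 (shut) to 1.0 (fully open).
Only numpy, scipy, OpenCV 4.12 (cv2) and the standard library are available. Lean on these libraries where they do the work, as an engineer would, in place of code of your own. Each camera call takes 0.05 s, during which the arm holds its last target.

## Working session

There is one attempt and no reset: what is moved stays moved. The work goes in short steps, Python scripts to look and compute and a tool call to move; the robot and the scene stay as the last step left them, time stands still between calls to the robot, and variables do not carry over. Pictures are saved under pics/ and viewed, and the job is handed in when it is done.

Besides the shell and the picture viewer there is one more tool, called after "Emit:" as name(argument=value, ...), one argument or row to a line, values as JSON. jog_arm: Moves the arm, as the interface text tells. Its arguments: {"type":"object","properties":{"steps":{"type":"array","items":{"type":"object","properties":{"fingers":{"type":"number"},"delta_pos":{"type":"array","items":{"type":"number"}},"turn":{"type":"number"}}}}},"required":["steps"]}

```bash
mkdir -p pics; ls
python3 - <<'E'
from rig import *
import cv2,json
s=read_state(); print({k:s[k] for k in('time_s','position','tcp_rot','force','opening')})
for n in('top','side','wrist'):
    im=capture(n); cv2.imwrite(f'pics/{n}0.png',im[:,:,::-1]); 
    print(n,{k:(v.tolist() if hasattr(v,'tolist') else v) for k,v in camera_info(n).items()})
E
```

```text
pics
{'time_s': 0.0, 'position': array([ 0.24770845, -0.5729963 ,  0.20649331]), 'tcp_rot': array([[ 3.96559399e-01, -4.70052080e-04,  9.18008944e-01],
       [-9.18006699e-01,  2.06710100e-03,  3.96559488e-01],
       [-2.08402082e-03, -9.99997753e-01,  3.88217372e-04]]), 'force': array([ 0.18497377, -0.72329081,  0.4209352 ]), 'opening': 1.0007244633142758}
top {'fov_y': 54.68464640423067, 'cx': 277.0625301817572, 'cy': 209.8757326384062, 'view': [[0.025893174596713493, -0.999307518966438, 0.026721265809205665, -0.29261595301613874], [-0.9851888583750584, -0.030041572230133047, -0.16882066600861115, 0.5460724026046696], [0.16950650973621476, -0.021954190376413423, -0.9852845054510715, 0.8438072696666604], [0.0, 0.0, 0.0, 1.0]]}
side {'fov_y': 56.527512043539325, 'cx': 276.40739239996714, 'cy': 207.4913496795645, 'view': [[0.9856994041812496, -0.1666688751009916, 0.024863038215381147, -0.5846899458191825], [-0.06584835488106838, -0.5167700266241093, -0.8535881522973328, -0.05318617921810882], [0.15511505006344906, 0.8397441429718266, -0.5203547785773915, 1.0332160164077968], [0.0, 0.0, 0.0, 1.0]]}
wrist {'fov_y': 59.47884540105923, 'cx': 279.4694990092503, 'cy': 207.10108064450048, 'tool_from_camera': [[0.9999996993875768, 0.0007674373401623109, -0.00011074602549688923, -0.00025282050678976375], [0.00030971029826155395, -0.26439302574616047, 0.9644149687848682, -0.17625783959362248], [0.0007108475816866546, -0.9644147131689336, -0.2643931839495803, 0.07299139614666243], [0.0, 0.0, 0.0, 1.0]]}
```

View pics/top0.png

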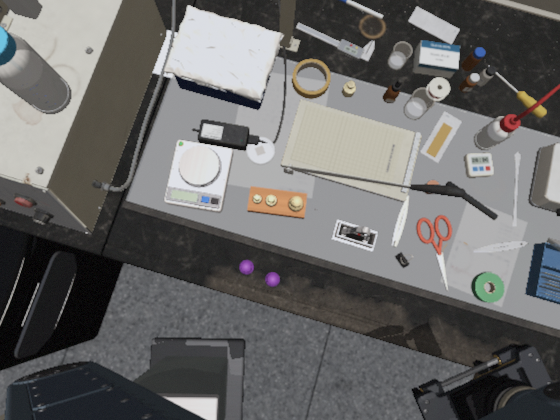

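View pics/side0.png

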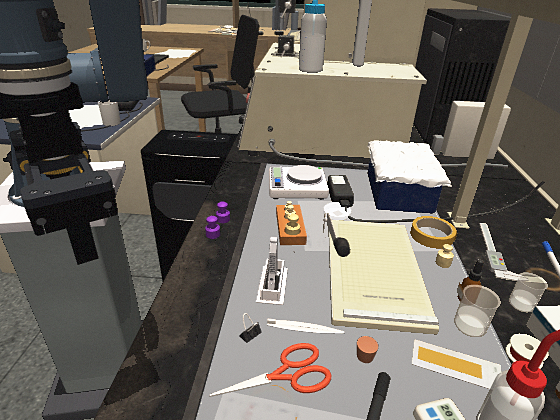

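View pics/wrist0.png

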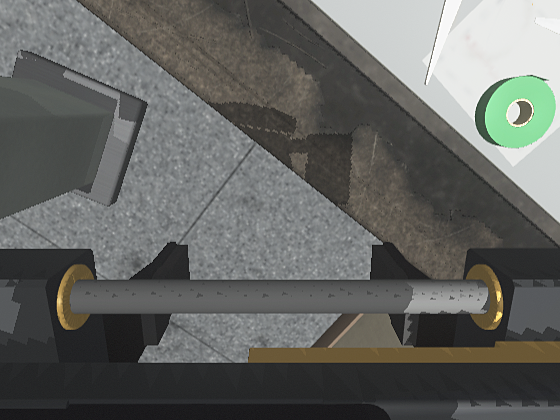

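```bash
cat > h.py <<'E'
from rig import *
import numpy as np, cv2
np.set_printoptions(precision=4,suppress=True)
def cam(n):
    c=camera_info(n); f=210/np.tan(np.radians(c['fov_y']/2))
    if n=='wrist':
        s=read_state(); T=np.eye(4);T[:3,:3]=s['tcp_rot'];T[:3,3]=s['position']
        V=np.linalg.inv(T@np.array(c['tool_from_camera']))
    else: V=np.array(c['view'])
    return f,c['cx'],c['cy'],V
def proj(p,n,C=None):
    f,cx,cy,V=C or cam(n); q=V[:3,:3]@np.array(p)+V[:3,3]
    return np.array([cx+f*q[0]/q[2],cy+f*q[1]/q[2]])
def ray(u,v,n,z,C=None):
    f,cx,cy,V=C or cam(n); d=V[:3,:3].T@np.array([(u-cx)/f,(v-cy)/f,1]); o=-V[:3,:3].T@V[:3,3]
    return o+d*(z-o[2])/d[2]
def snap(n,name,crop=None,k=1):
    im=capture(n)[:,:,::-1]
    if crop: x0,y0,x1,y1=crop; im=im[y0:y1,x0:x1]
    cv2.imwrite(f'pics/{name}.png',cv2.resize(im,None,fx=k,fy=k,interpolation=cv2.INTER_CUBIC))
E
python3 - <<'E'
from h import *
for n in('top','side'):
    for t in('forceps','grip','guide_pin','left_tip','right_tip','knob_weight','neck','weight_block','weight_100','weight_50','stand','balance','pan'):
        print(n,t,[(round(d['confidence'],2),np.array(d['position']),proj(d['position'],n).round()) for d in tip_of(t,n)][:4])
E
python3 -c "
import cv2
a=cv2.imread('pics/top0.png')[130:260,150:420];cv2.imwrite('pics/t1.png',cv2.resize(a,None,fx=2.9,fy=2.9,interpolation=2))
a=cv2.imread('pics/side0.png')[150:310,240:400];cv2.imwrite('pics/s1.png',cv2.resize(a,None,fx=3.7,fy=3.7,interpolation=2))"
```

```text
top forceps [(0.7, array([ 0.5114, -0.4557,  0.0102]), array([354., 234.]))]
top grip [(0.58, array([ 0.5044, -0.4563,  0.0684]), array([360., 234.]))]
top guide_pin [(0.78, array([ 0.506, -0.457,  0.039]), array([357., 235.]))]
top left_tip [(0.48, array([ 0.5187, -0.4338,  0.0156]), array([345., 230.]))]
top right_tip [(0.49, array([ 0.5009, -0.4791,  0.0127]), array([364., 238.])), (0.44, array([ 0.5137, -0.4353,  0.0145]), array([346., 232.]))]
top knob_weight [(0.74, array([ 0.4069, -0.2721,  0.0059]), array([273., 278.])), (0.63, array([ 0.4266, -0.2136, -0.0029]), array([247., 268.])), (0.57, array([ 0.5755, -0.2811,  0.0057]), array([279., 204.])), (0.49, array([ 0.5725, -0.3184,  0.0206]), array([295., 205.]))]
top neck [(0.58, array([ 0.5742, -0.3181,  0.0469]), array([296., 202.])), (0.54, array([ 0.4034, -0.2738,  0.0282]), array([274., 279.])), (0.5, array([ 0.4269, -0.2108,  0.0313]), array([245., 268.]))]
top weight_block [(0.64, array([ 0.5757, -0.2795,  0.004 ]), array([278., 204.])), (0.36, array([ 0.6281, -0.0959,  0.0078]), array([200., 179.]))]
top weight_100 [(0
[... 1480 characters left out ...]
496]), array([294., 223.])), (0.52, array([ 0.4284, -0.2119,  0.0318]), array([222., 208.]))]
side weight_block [(0.79, array([ 0.5791, -0.2753,  0.0081]), array([291., 227.])), (0.16, array([ 0.5808, -0.2625,  0.0231]), array([290., 218.]))]
side weight_100 [(0.47, array([ 0.5821, -0.2305,  0.0227]), array([288., 211.]))]
side weight_50 [(0.47, array([ 0.5821, -0.2305,  0.0227]), array([288., 211.]))]
side stand [(0.7, array([ 0.5712, -0.3214,  0.0508]), array([292., 223.])), (0.67, array([ 0.5087, -0.4557,  0.0064]), array([273., 285.]))]
side balance [(0.75, array([ 0.6347, -0.1004,  0.007 ]), array([298., 189.]))]
side pan [(0.71, array([ 0.6459, -0.098 ,  0.0558]), array([303., 172.]))]
```

View pics/t1.png

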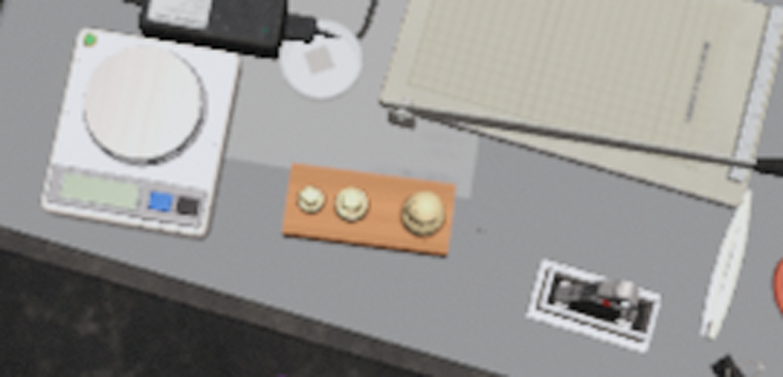

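View pics/s1.png

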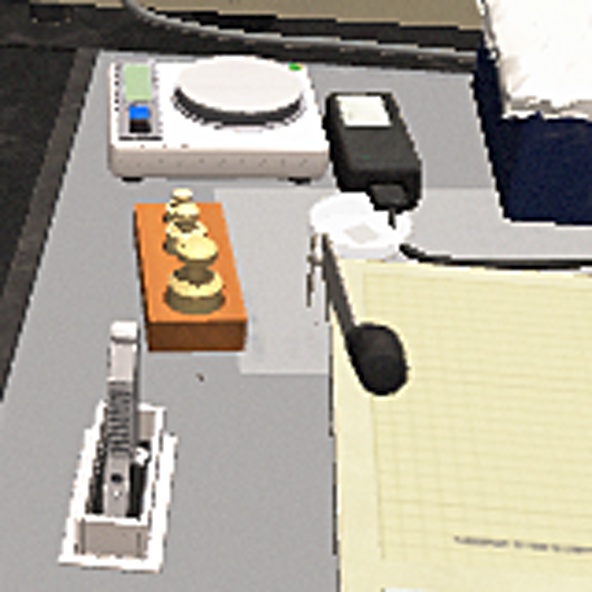

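```bash
cat >> h.py <<'E'
def tri(pt,ps):
    A=[];b=[]
    for n,(u,v) in(('top',pt),('side',ps)):
        f,cx,cy,V=cam(n)
        P=np.array([[f,0,cx],[0,f,cy],[0,0,1]])@V[:3]
        for r,w in((0,u),(1,v)): A.append(P[r]-w*P[2])
    A=np.array(A);_,_,vt=np.linalg.svd(A);X=vt[-1];return X[:3]/X[3]
E
python3 - <<'E'
from h import *
T=lambda x,y:(150+(x+.5)/2.9-.5,130+(y+.5)/2.9-.5)
S=lambda x,y:(240+(x+.5)/3.7-.5,150+(y+.5)/3.7-.5)
B=[((290,164),(219,203)),((455,184),(246,320)),((447,247),(150,324)),((283,234),(133,205))]
X=np.array([tri(T(*a),S(*b)) for a,b in B]);print(X,X.mean(0),np.linalg.norm(X-np.roll(X,1,0),axis=1))
e=(X[0]+X[3]-X[1]-X[2]);print('block y yaw',np.degrees(np.arctan2(e[1],e[0])))
# stand flange: order +x+y,+x-y,-x-y,-x+y
St=[((541,262),(162,407)),((662,291),(177,435)),((648,352),(160,569)),((528,317),(60,563))]
print('stand c4',tri(T(662,291),S(176,435)) )
X=np.array([ray(*T(*a),'top',0.002) for a,_ in St]);print(X.mean(0),np.linalg.norm(X-np.roll(X,1,0),axis=1));e=(X[0]+X[3]-X[1]-X[2]);print('stand y yaw',np.degrees(np.arctan2(e[1],e[0])))
E
```

```text
[[ 0.6106 -0.2139  0.0284]
 [ 0.5981 -0.3437  0.0291]
 [ 0.546  -0.3381  0.0277]
 [ 0.5547 -0.2106  0.0292]] [ 0.5774 -0.2766  0.0286] [0.056  0.1304 0.0525 0.1278]
block y yaw 85.29412052302753
stand c4 [ 0.5191 -0.4936  0.0772]
[ 0.5091 -0.4592  0.002 ] [0.0456 0.0993 0.0504 0.0987]
stand y yaw 76.6783111216096
```

Emit:
jog_arm(
  steps=[
    {"delta_pos": [30, 15, 30], "turn": -7, "fingers": 100},
    {"delta_pos": [55, 30, 40], "turn": -14, "fingers": 100},
    {"delta_pos": [80, 40, 40], "turn": -21, "fingers": 100},
    {"delta_pos": [110, 50, 40], "turn": -28, "fingers": 100},
    {"delta_pos": [130, 55, 40], "turn": -35, "fingers": 100},
    {"delta_pos": [150, 60, 40], "turn": -43, "fingers": 100},
    {"delta_pos": [160, 60, 40], "turn": -43, "fingers": 100},
    {"delta_pos": [160, 60, 40], "turn": -43, "fingers": 100},
  ],
)

```text
time_s: 2.12
position: [0.4103, -0.513, 0.2474]
tcp_rot: [[-0.333, 0.001, 0.943], [-0.943, -0.0, -0.333], [0.0, -1.0, 0.001]]
force: [-0.2, 0.0, -0.3]
opening: 1.003
```

Run:
```python
from h import *
snap('wrist','w1',None,1.4)
print(read_state()['time_s'])
for t in('forceps','grip','left_tip','right_tip','guide_pin','stand'):
    print(t,[(round(d['confidence'],2),np.array(d['position']),proj(d['position'],'wrist').round()) for d in tip_of(t,'wrist')][:4])
```

```text
2.1667
forceps [(0.85, array([ 0.506 , -0.4576,  0.0099]), array([201., 105.])), (0.25, array([ 0.5754, -0.2806,  0.0047]), array([28., 99.]))]
grip [(0.97, array([ 0.5108, -0.4557,  0.0704]), array([183., 100.]))]
left_tip [(0.57, array([ 0.5156, -0.4354,  0.0099]), array([178., 103.]))]
right_tip [(0.58, array([ 0.5066, -0.4787,  0.0127]), array([218.,  97.]))]
guide_pin [(0.55, array([ 0.5044, -0.452 ,  0.0411]), array([189., 108.]))]
stand [(0.87, array([ 0.508 , -0.4548,  0.0059]), array([198., 104.]))]
```

View pics/w1.png

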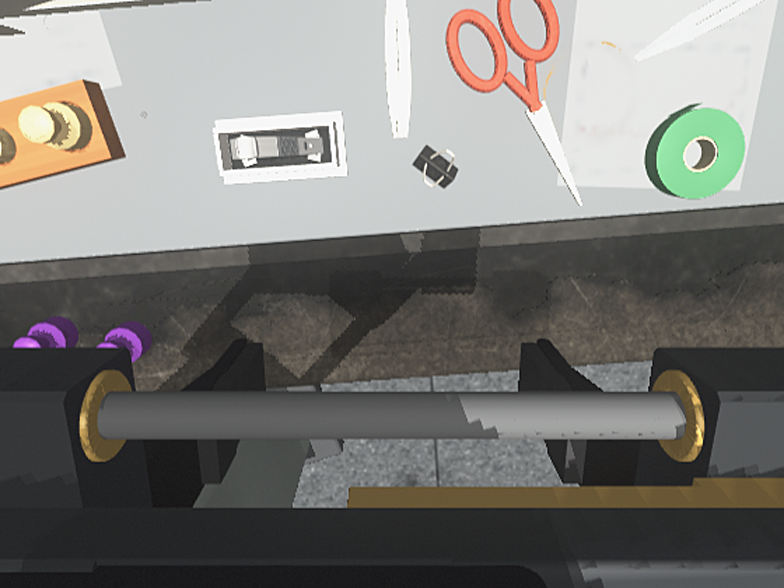

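Run:
```python
from h import *
C=cam('wrist')
X=np.array([ray(u/1.4,v/1.4,'wrist',0.008,C) for u,v in((214,122),(341,111),(346,175),(225,185))])
print(X,X.mean(0),np.linalg.norm(X-np.roll(X,1,0),axis=1));e=(X[0]+X[3]-X[1]-X[2]);print('stand y yaw',np.degrees(np.arctan2(e[1],e[0])))
```

```text
[[ 0.54   -0.416   0.008 ]
 [ 0.5146 -0.5109  0.008 ]
 [ 0.4687 -0.4973  0.008 ]
 [ 0.4937 -0.4041  0.008 ]] [ 0.5042 -0.4571  0.008 ] [0.0478 0.0982 0.0479 0.0965]
stand y yaw 74.9845238234655
```

Emit:
jog_arm(
  steps=[
    {"delta_pos": [25, 15, 0], "turn": 5, "fingers": 100},
    {"delta_pos": [45, 30, 0], "turn": 5, "fingers": 100},
    {"delta_pos": [45, 40, 0], "turn": 5, "fingers": 100},
    {"delta_pos": [45, 40, 0], "turn": 5, "fingers": 100},
  ],
)

```text
time_s: 2.8
position: [0.4529, -0.4715, 0.2474]
tcp_rot: [[-0.251, -0.001, 0.968], [-0.968, 0.002, -0.251], [-0.001, -1.0, -0.001]]
force: [-0.4, 0.7, -0.0]
opening: 1.002
```

Run:
```python
from h import *
snap('wrist','w2',None,1.4)
s=read_state();print(s['time_s'],s['position'])
for t in('forceps','grip','left_tip','right_tip','guide_pin','stand'):
    print(t,[(round(d['confidence'],2),np.array(d['position']),proj(d['position'],'wrist').round()) for d in tip_of(t,'wrist')][:4])
```

```text
2.85 [ 0.4523 -0.473   0.2475]
forceps [(0.76, array([ 0.5077, -0.4591,  0.0087]), array([254., 127.]))]
grip [(0.63, array([ 0.5118, -0.4542,  0.0711]), array([243., 128.]))]
left_tip [(0.63, array([ 0.5128, -0.4324,  0.0092]), array([229., 129.]))]
right_tip [(0.76, array([ 0.5039, -0.4765,  0.0113]), array([270., 127.]))]
guide_pin []
stand [(0.65, array([ 0.5112, -0.4524,  0.0053]), array([247., 126.]))]
```

View pics/w2.png

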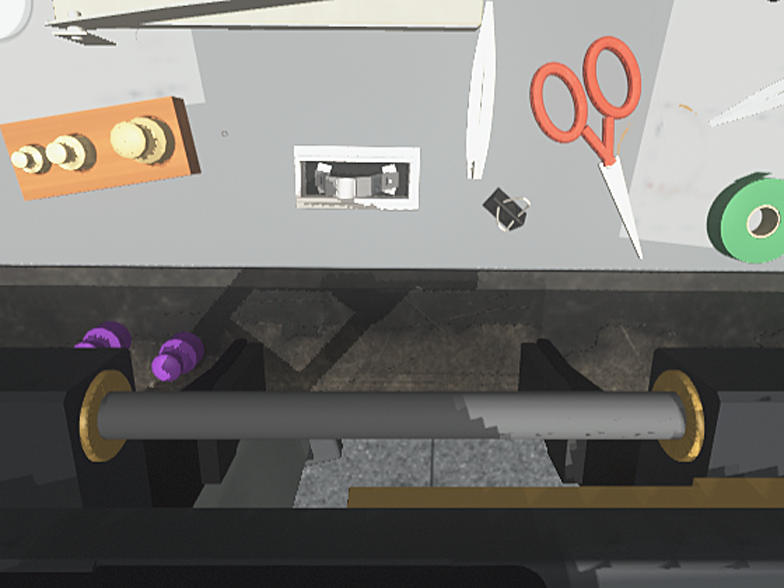

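Run:
```python
from h import *
C=cam('wrist')
X=np.array([ray(u/1.4,v/1.4,'wrist',0.008,C) for u,v in((295,147),(420,147),(420,210),(297,207))])
print(X,X.mean(0),np.linalg.norm(X-np.roll(X,1,0),axis=1));e=(X[0]+X[3]-X[1]-X[2]);print('stand y yaw',np.degrees(np.arctan2(e[1],e[0])))
print('bend',ray(345/1.4,189/1.4,'wrist',0.114,C))
print('tips', [ray(u/1.4,v/1.4,'wrist',0.012,C) for u,v in((321,178),(392,178))])
```

```text
[[ 0.5429 -0.4202  0.008 ]
 [ 0.5182 -0.5143  0.008 ]
 [ 0.4709 -0.5027  0.008 ]
 [ 0.4982 -0.4078  0.008 ]] [ 0.5075 -0.4613  0.008 ] [0.0464 0.0973 0.0488 0.0987]
stand y yaw 74.62536270490493
bend [ 0.5073 -0.4601  0.114 ]
tips [array([ 0.5152, -0.4336,  0.012 ]), array([ 0.5011, -0.4873,  0.012 ])]
```

Emit:
jog_arm(
  steps=[
    {"delta_pos": [25, 8, -30], "turn": 0, "fingers": 100},
    {"delta_pos": [50, 16, -60], "turn": 0, "fingers": 100},
    {"delta_pos": [56, 18, -75], "turn": 0, "fingers": 100},
    {"delta_pos": [56, 18, -75], "turn": 0, "fingers": 100},
    {"delta_pos": [56, 18, -75], "turn": 0, "fingers": 100},
  ],
)

```text
time_s: 3.57
position: [0.5083, -0.4556, 0.1714]
tcp_rot: [[-0.252, -0.002, 0.968], [-0.968, 0.002, -0.252], [-0.001, -1.0, -0.002]]
force: [0.4, -0.7, 0.6]
opening: 1.0
```

Run:
```python
from h import *
snap('wrist','w3',None,1.4);snap('side','s3',(200,120,380,300),3);snap('top','t3',(240,150,420,290),4)
s=read_state();print(s['time_s'],s['position'])
for n in ('wrist','side'):
  for t in('forceps','grip','left_tip','right_tip','guide_pin'):
    print(t,[(round(d['confidence'],2),np.array(d['position']),proj(d['position'],n).round()) for d in tip_of(t,n)][:4])
```

```text
3.7167 [ 0.5088 -0.4574  0.1744]
forceps [(0.98, array([ 0.5106, -0.4577,  0.0115]), array([280., 185.])), (0.33, array([ 0.5129, -0.4319,  0.0099]), array([253., 189.]))]
grip [(0.86, array([ 0.5095, -0.4537,  0.0704]), array([276., 202.]))]
left_tip [(0.98, array([ 0.5116, -0.4352,  0.0121]), array([257., 190.]))]
right_tip [(0.95, array([ 0.5068, -0.4777,  0.0128]), array([302., 183.]))]
guide_pin [(0.7, array([ 0.5036, -0.4521,  0.0368]), array([277., 199.]))]
forceps [(0.78, array([ 0.5118, -0.4562,  0.0102]), array([274., 283.]))]
grip [(0.73, array([ 0.51  , -0.4557,  0.0681]), array([274., 258.]))]
left_tip [(0.53, array([ 0.5168, -0.4358,  0.0152]), array([275., 274.]))]
right_tip [(0.61, array([ 0.5022, -0.4754,  0.019 ]), array([271., 287.])), (0.38, array([ 0.5115, -0.4584,  0.0726]), array([275., 257.]))]
guide_pin [(0.47, array([ 0.5797, -0.274 ,  0.0045]), array([291., 228.]))]
```

View pics/w3.png

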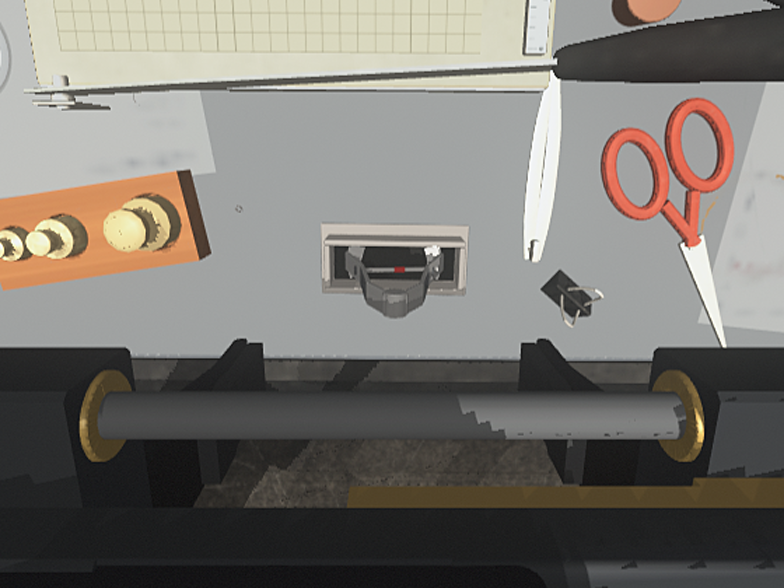

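View pics/s3.png

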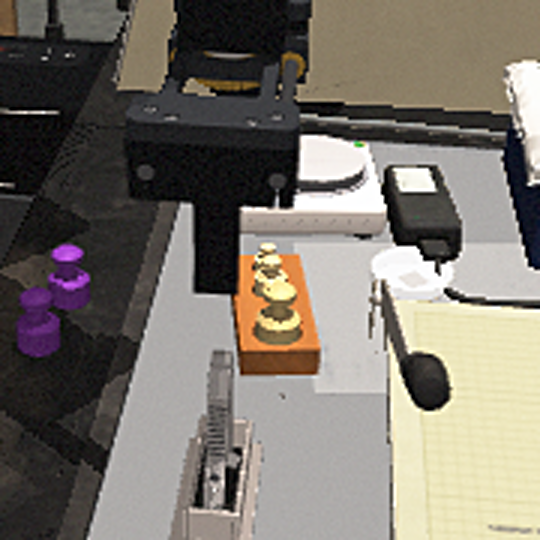

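View pics/t3.png

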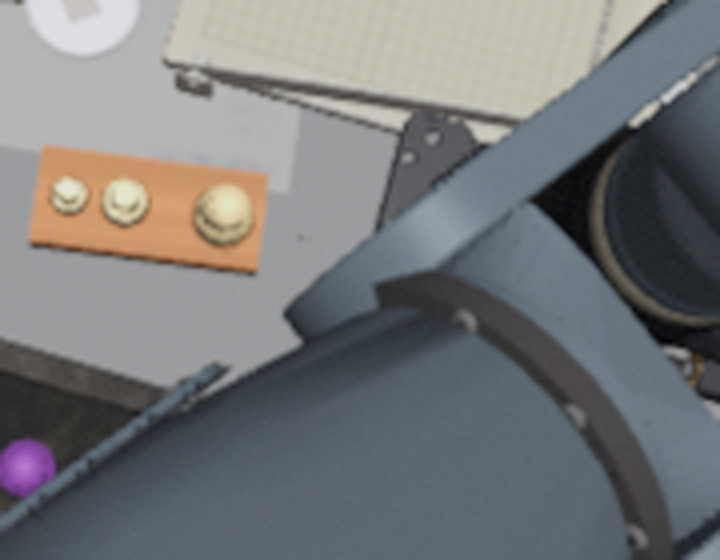

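Run:
```python
from h import *
C=cam('wrist')
for nm,u,v,z in(('bendtop-far',394,292,.114),('bend near',394,305,.114),('pinL',366,268.5,.0385),('pinR',430,269.5,.0385),('tipL',356,252,.012),('tipR',432,252,.012)):
    print(nm,ray(u/1.4,v/1.4,'wrist',z,C))
print(proj([.509,-.456,.114],'wrist')*1.4)
s=read_state()
X=np.array([ray(u/1.4,v/1.4,'wrist',0.0325,C) for u,v in((322,223),(469,223),(467,294),(322,292))])
print('box? ',X.mean(0),np.linalg.norm(X-np.roll(X,1,0),axis=1))
```

```text
bendtop-far [ 0.5157 -0.4582  0.114 ]
bend near [ 0.5095 -0.4566  0.114 ]
pinL [ 0.5142 -0.4403  0.0385]
pinR [ 0.5036 -0.4784  0.0385]
tipL [ 0.5212 -0.434   0.012 ]
tipR [ 0.5084 -0.4829  0.012 ]
[393.0737 306.1642]
box?  [ 0.5145 -0.4589  0.0325] [0.0441 0.0905 0.0454 0.0926]
```

Emit:
jog_arm(
  steps=[
    {"delta_pos": [1, -2, -30], "turn": 0, "fingers": 80},
    {"delta_pos": [1, -2, -60], "turn": 0, "fingers": 70},
    {"delta_pos": [1, -2, -85], "turn": 0, "fingers": 65},
    {"delta_pos": [1, -2, -100], "turn": 0, "fingers": 60},
    {"delta_pos": [1, -2, -100], "turn": 0, "fingers": 55},
    {"delta_pos": [1, -2, -100], "turn": 0, "fingers": 50},
  ],
)

```text
time_s: 4.72
position: [0.5095, -0.4572, 0.0715]
tcp_rot: [[-0.253, -0.001, 0.968], [-0.968, 0.002, -0.253], [-0.001, -1.0, -0.002]]
force: [0.9, 0.0, 0.8]
opening: 0.631
```

Run:
```python
from h import *
snap('wrist','w4',None,1.4);snap('side','s4',(200,150,350,300),4)
s=read_state();print(s['time_s'],s['position'],s['force'],s['opening'])
```

```text
4.8167 [ 0.5108 -0.4587  0.0739] [0.4051 0.6523 0.5697] 0.5548384404592551
```

View pics/w4.png

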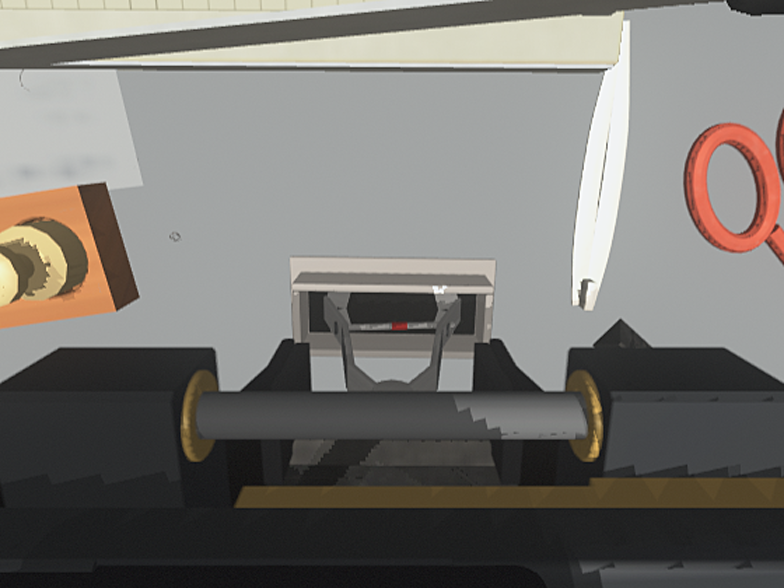

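View pics/s4.png

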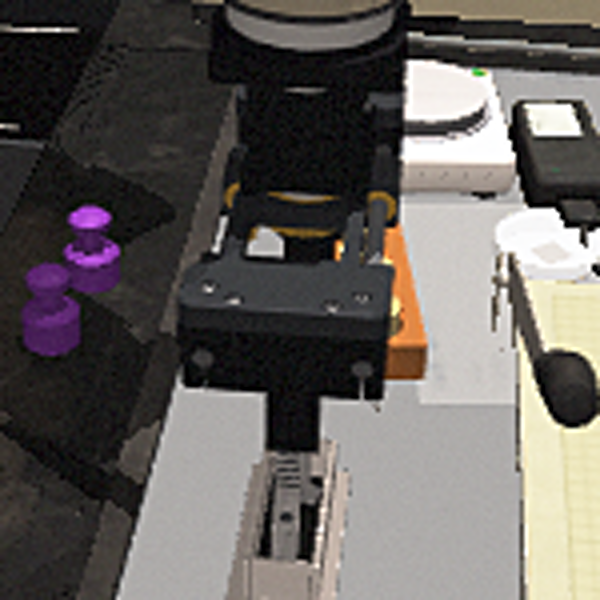

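Emit:
jog_arm(
  steps=[
    {"delta_pos": [0, 0, 0], "turn": 0, "fingers": 40},
    {"delta_pos": [0, 0, 0], "turn": 0, "fingers": 36},
    {"delta_pos": [0, 0, 0], "turn": 0, "fingers": 35},
    {"delta_pos": [0, 0, 0], "turn": 0, "fingers": 35},
    {"delta_pos": [0, 0, 0], "turn": 0, "fingers": 35},
    {"delta_pos": [0, 0, 0], "turn": 0, "fingers": 35},
  ],
)

```text
time_s: 5.32
position: [0.5099, -0.4577, 0.0727]
tcp_rot: [[-0.253, 0.0, 0.968], [-0.968, -0.0, -0.253], [0.0, -1.0, 0.0]]
force: [0.2, 1.2, -0.2]
opening: 0.353
```

Run:
```python
from h import *
snap('wrist','w5',None,1.4)
s=read_state();print(s['time_s'],s['position'],s['force'],s['opening'])
```

```text
5.3667 [ 0.5099 -0.4577  0.0726] [-0.2364  1.6402  0.7116] 0.34873109879979486
```

View pics/w5.png

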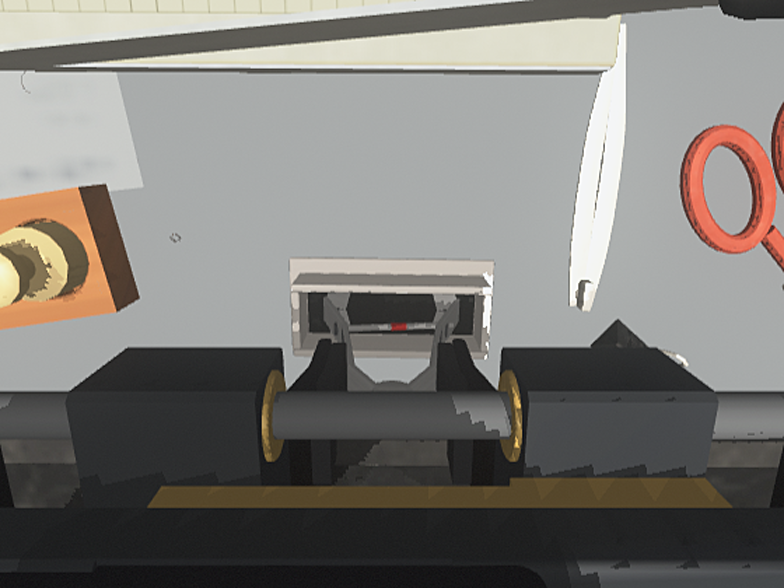

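Emit:
jog_arm(
  steps=[
    {"delta_pos": [0, 0, 5], "turn": 0, "fingers": 35},
    {"delta_pos": [0, 0, 15], "turn": 0, "fingers": 35},
    {"delta_pos": [0, 0, 30], "turn": 0, "fingers": 35},
    {"delta_pos": [0, 0, 48], "turn": 0, "fingers": 35},
    {"delta_pos": [0, 0, 66], "turn": 0, "fingers": 35},
    {"delta_pos": [0, 0, 84], "turn": 0, "fingers": 35},
    {"delta_pos": [0, 0, 100], "turn": 0, "fingers": 35},
    {"delta_pos": [0, 0, 110], "turn": 0, "fingers": 35},
    {"delta_pos": [0, 0, 110], "turn": 0, "fingers": 35},
    {"delta_pos": [0, 0, 110], "turn": 0, "fingers": 35},
  ],
)

```text
time_s: 6.2
position: [0.51, -0.4579, 0.1833]
tcp_rot: [[-0.253, 0.001, 0.968], [-0.968, -0.001, -0.253], [0.001, -1.0, 0.001]]
force: [-0.4, -0.3, -1.2]
opening: 0.347
```

Run:
```python
from h import *
snap('wrist','w6',None,1.4);snap('side','s6',(200,120,350,270),4)
s=read_state();print(s['time_s'],s['position'],s['force'],s['opening'])
for n in ('wrist','side'):
  for t in('forceps','grip','left_tip','right_tip','guide_pin'):
    print(n,t,[(round(d['confidence'],2),np.array(d['position']),proj(d['position'],n).round()) for d in tip_of(t,n)][:3])
```

```text
6.3 [ 0.5093 -0.457   0.1814] [ 0.3723  0.3282 -0.2006] 0.3507347259850408
wrist forceps [(0.72, array([ 0.5094, -0.462 ,  0.0099]), array([286., 183.]))]
wrist grip [(0.6, array([ 0.5095, -0.4568,  0.0686]), array([280., 199.]))]
wrist left_tip [(0.84, array([ 0.5137, -0.437 ,  0.0105]), array([259., 185.]))]
wrist right_tip [(0.81, array([ 0.5067, -0.4801,  0.0131]), array([304., 182.]))]
wrist guide_pin [(0.76, array([ 0.5054, -0.458 ,  0.0368]), array([282., 194.]))]
side forceps [(0.76, array([ 0.5119, -0.4558,  0.0099]), array([274., 283.])), (0.5, array([ 0.5121, -0.4617,  0.0426]), array([275., 272.]))]
side grip [(0.77, array([ 0.5119, -0.4579,  0.0723]), array([275., 257.]))]
side left_tip []
side right_tip [(0.6, array([ 0.5023, -0.4774,  0.0146]), array([271., 290.]))]
side guide_pin [(0.87, array([ 0.5118, -0.4585,  0.0384]), array([275., 272.]))]
```

View pics/w6.png

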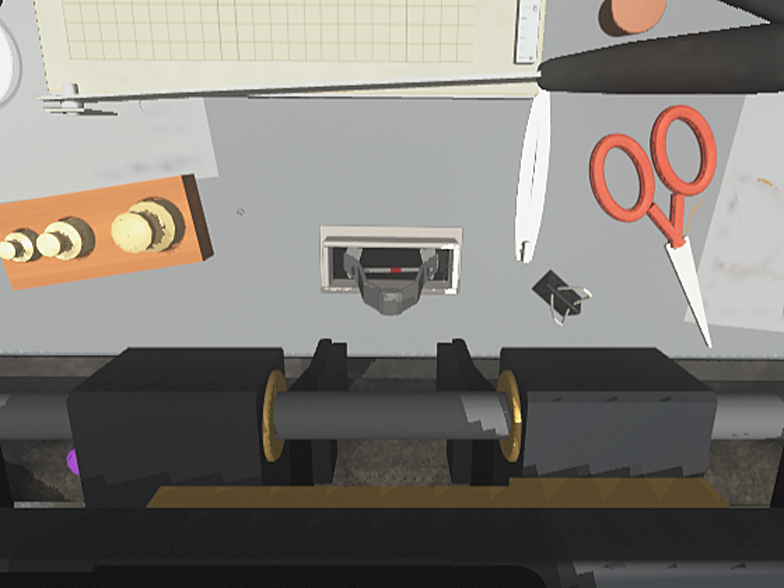

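View pics/s6.png

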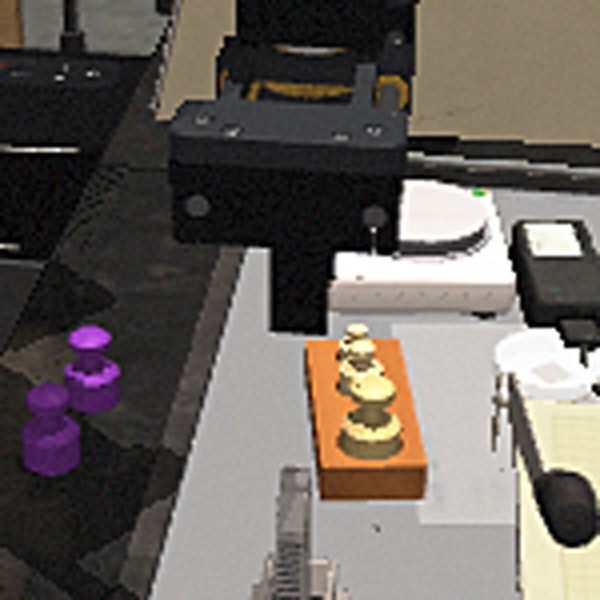

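Emit:
jog_arm(
  steps=[
    {"delta_pos": [0, 0, 0], "turn": 0, "fingers": 55},
    {"delta_pos": [0, 0, 0], "turn": 0, "fingers": 55},
    {"delta_pos": [0, 0, -20], "turn": 0, "fingers": 55},
    {"delta_pos": [0, 0, -50], "turn": 0, "fingers": 55},
    {"delta_pos": [0, 0, -80], "turn": 0, "fingers": 55},
    {"delta_pos": [0, 0, -105], "turn": 0, "fingers": 55},
    {"delta_pos": [0, 0, -114], "turn": 0, "fingers": 50},
    {"delta_pos": [0, 0, -114], "turn": 0, "fingers": 40},
    {"delta_pos": [0, 0, -114], "turn": 0, "fingers": 35},
    {"delta_pos": [0, 0, -114], "turn": 0, "fingers": 35},
    {"delta_pos": [0, 0, -114], "turn": 0, "fingers": 35},
    {"delta_pos": [0, 0, -114], "turn": 0, "fingers": 35},
  ],
)

```text
time_s: 7.8
position: [0.5107, -0.4586, 0.0704]
tcp_rot: [[-0.253, 0.002, 0.968], [-0.968, -0.003, -0.253], [0.002, -1.0, 0.003]]
force: [0.7, 1.0, 0.4]
opening: 0.354
```

```bash
python3 - <<'E'
from h import *
snap('wrist','w7',(160,160,400,300),3)
s=read_state();print(s['time_s'],s['position'],s['force'],s['opening'])
E
python3 -c "
import cv2
a=cv2.imread('pics/w4.png');a=cv2.resize(a,(560,420))[160:300,160:400];cv2.imwrite('pics/w4c.png',cv2.resize(a,None,fx=3,fy=3))"
```

```text
7.85 [ 0.5106 -0.4584  0.0702] [-0.4252  0.68    2.4074] 0.3538892766213283
```

View pics/w7.png

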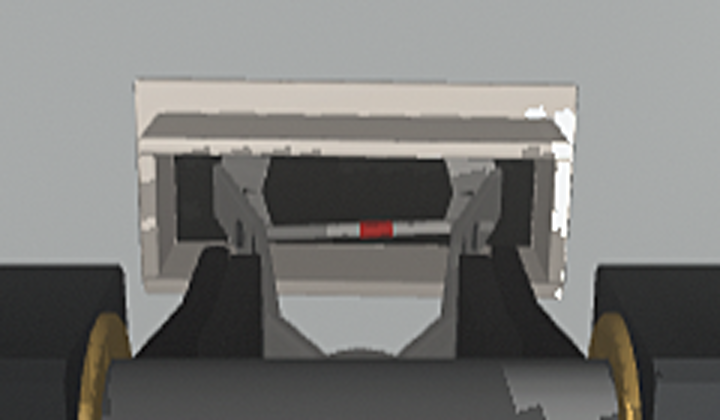

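View pics/w4c.png

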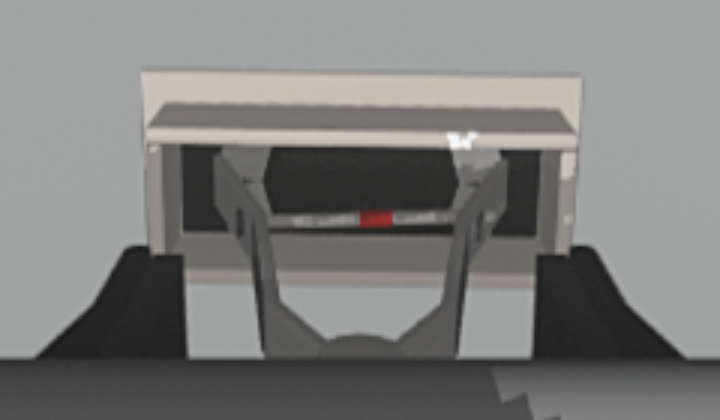

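Emit:
jog_arm(
  steps=[
    {"delta_pos": [0, 0, 0], "turn": 0, "fingers": 32},
    {"delta_pos": [0, 0, 0], "turn": 0, "fingers": 32},
    {"delta_pos": [0, 0, 0], "turn": 0, "fingers": 32},
    {"delta_pos": [0, 0, 0], "turn": 0, "fingers": 32},
  ],
)

```text
time_s: 8.18
position: [0.5108, -0.459, 0.0702]
tcp_rot: [[-0.253, 0.002, 0.968], [-0.968, -0.003, -0.253], [0.002, -1.0, 0.003]]
force: [-0.4, 0.8, 5.6]
opening: 0.326
```

Run:
```python
from h import *
snap('wrist','w8',(160,160,400,300),3)
s=read_state();print(s['time_s'],s['position'],s['force'],s['opening'])
```

```text
8.2333 [ 0.5108 -0.459   0.0702] [-0.4305 -0.7075  6.3421] 0.3255930860231374
```

View pics/w8.png

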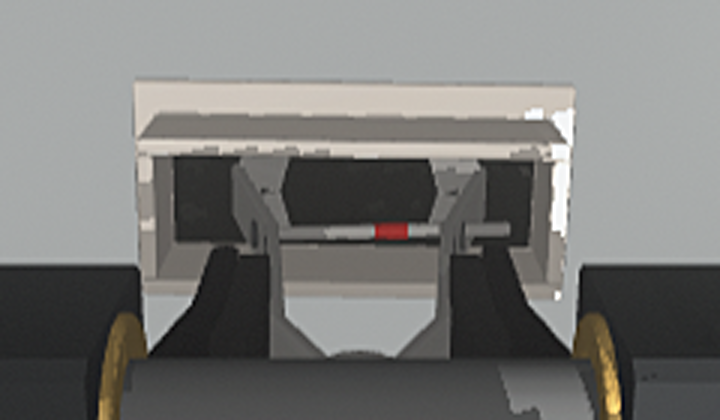

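Emit:
jog_arm(
  steps=[
    {"delta_pos": [0, 0, 1], "turn": 0, "fingers": 31},
    {"delta_pos": [0, 0, 1], "turn": 0, "fingers": 31},
    {"delta_pos": [0, 0, 4], "turn": 0, "fingers": 31},
    {"delta_pos": [0, 0, 10], "turn": 0, "fingers": 31},
    {"delta_pos": [0, 0, 20], "turn": 0, "fingers": 31},
    {"delta_pos": [0, 0, 30], "turn": 0, "fingers": 31},
    {"delta_pos": [0, 0, 40], "turn": 0, "fingers": 31},
    {"delta_pos": [0, 0, 50], "turn": 0, "fingers": 31},
    {"delta_pos": [0, 0, 60], "turn": 0, "fingers": 31},
    {"delta_pos": [0, 0, 60], "turn": 0, "fingers": 31},
    {"delta_pos": [0, 0, 60], "turn": 0, "fingers": 31},
  ],
)

```text
time_s: 9.15
position: [0.5103, -0.4582, 0.1297]
tcp_rot: [[-0.253, 0.001, 0.968], [-0.968, -0.002, -0.253], [0.001, -1.0, 0.002]]
force: [-0.4, 0.4, -0.8]
opening: 0.311
```

Run:
```python
from h import *
snap('wrist','w9',(100,100,450,300),2.2);snap('side','s9',(200,120,350,300),3.3)
s=read_state();print(s['time_s'],s['position'],s['force'],s['opening'])
for n in ('wrist','side'):
  for t in('forceps','left_tip','right_tip'):
    print(n,t,[(round(d['confidence'],2),np.array(d['position']),proj(d['position'],n).round()) for d in tip_of(t,n)][:3])
```

```text
9.25 [ 0.5096 -0.4573  0.1282] [ 0.2094 -0.3337 -2.2585] 0.3130806628760801
wrist forceps [(0.82, array([ 0.5082, -0.4587,  0.0711]), array([283., 221.]))]
wrist left_tip [(0.83, array([ 0.5118, -0.4421,  0.0676]), array([258., 220.])), (0.23, array([ 0.5784, -0.319 ,  0.0216]), array([ 84., 161.]))]
wrist right_tip [(0.75, array([ 0.5043, -0.4689,  0.0725]), array([300., 223.]))]
side forceps [(0.77, array([ 0.5114, -0.4565,  0.0709]), array([275., 257.]))]
side left_tip [(0.43, array([ 0.5133, -0.4405,  0.0725]), array([274., 251.]))]
side right_tip [(0.64, array([ 0.5034, -0.4686,  0.0727]), array([271., 261.]))]
```

View pics/w9.png

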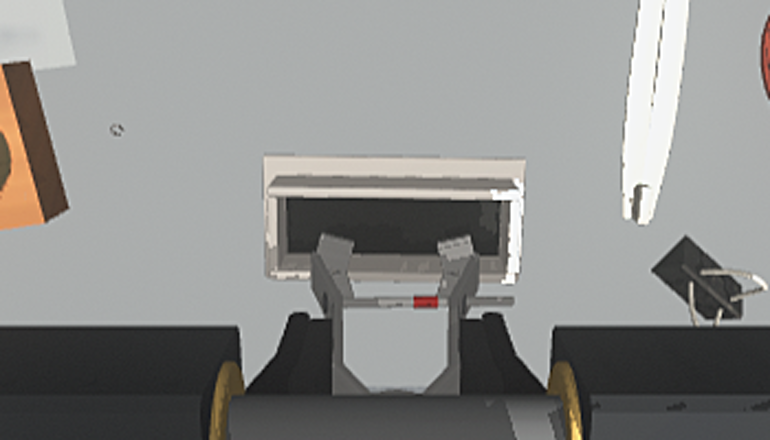

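View pics/s9.png

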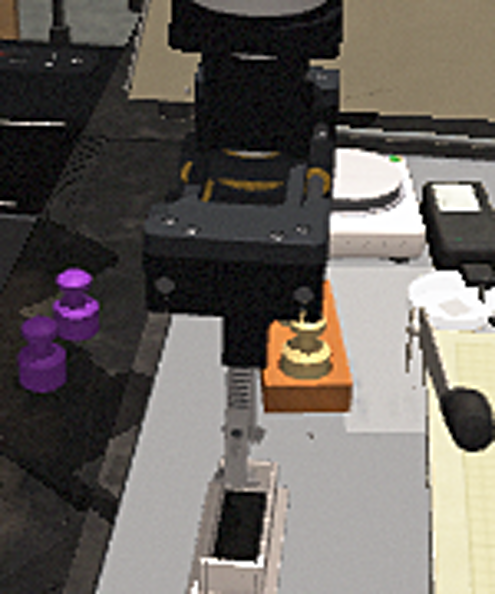

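Emit:
jog_arm(
  steps=[
    {"delta_pos": [3, 6, 15], "turn": 0, "fingers": 31},
    {"delta_pos": [8, 18, 32], "turn": 0, "fingers": 31},
    {"delta_pos": [16, 36, 42], "turn": 0, "fingers": 31},
    {"delta_pos": [26, 57, 42], "turn": 0, "fingers": 31},
    {"delta_pos": [36, 79, 42], "turn": 0, "fingers": 31},
    {"delta_pos": [46, 101, 42], "turn": 0, "fingers": 31},
    {"delta_pos": [55, 120, 42], "turn": 0, "fingers": 31},
    {"delta_pos": [61, 133, 42], "turn": 0, "fingers": 31},
    {"delta_pos": [64, 140, 42], "turn": 0, "fingers": 31},
    {"delta_pos": [64, 140, 42], "turn": 0, "fingers": 31},
    {"delta_pos": [64, 140, 42], "turn": 0, "fingers": 31},
    {"delta_pos": [64, 140, 42], "turn": 0, "fingers": 31},
  ],
)

```text
time_s: 10.55
position: [0.5736, -0.3189, 0.1704]
tcp_rot: [[-0.254, -0.0, 0.967], [-0.967, -0.001, -0.254], [0.001, -1.0, 0.0]]
force: [0.8, -0.1, -1.5]
opening: 0.314
```

Run:
```python
from h import *
snap('wrist','w10',(100,60,450,300),2.2);snap('side','s10',(200,100,380,280),3.3);snap('top','t10',(200,120,380,260),4)
s=read_state();print(s['time_s'],s['position'],s['force'],s['opening'])
for n in ('wrist','side'):
  for t in('forceps','left_tip','right_tip','knob_weight','neck'):
    print(n,t,[(round(d['confidence'],2),np.array(d['position']),proj(d['position'],n).round()) for d in tip_of(t,n)][:4])
```

```text
10.7 [ 0.5734 -0.3189  0.1704] [ 0.476  -0.6108 -0.2884] 0.3096375604636406
wrist forceps [(0.8, array([ 0.5726, -0.3188,  0.1121]), array([281., 220.]))]
wrist left_tip [(0.92, array([ 0.5742, -0.3019,  0.1117]), array([256., 224.]))]
wrist right_tip [(0.72, array([ 0.5706, -0.3323,  0.1136]), array([302., 219.]))]
wrist knob_weight [(0.9, array([ 0.4042, -0.2735,  0.0018]), array([280., 344.])), (0.57, array([ 0.575 , -0.3196,  0.0215]), array([281., 188.])), (0.45, array([ 0.5736, -0.3303,  0.111 ]), array([298., 214.]))]
wrist neck [(0.85, array([ 0.5747, -0.3158,  0.0511]), array([277., 197.])), (0.67, array([ 0.4018, -0.2708,  0.0298]), array([278., 363.]))]
side forceps [(0.52, array([ 0.5652, -0.3307,  0.1156]), array([292., 198.])), (0.49, array([ 0.5746, -0.3165,  0.112 ]), array([295., 196.])), (0.49, array([ 0.576 , -0.3182,  0.1414]), array([296., 184.]))]
side left_tip [(0.45, array([ 0.5776, -0.3012,  0.1135]), array([295., 192.]))]
side right_tip [(0.54, array([ 0.5701, -0.3353,  0.115 ]), array([294., 200.])), (0.48, array([ 0.58  , -0.2754,  0.0079]), array([291., 227.]))]
side knob_weight [(0.8, array([ 0.3991, -0.2731,  0.0004]), array([211., 235.])), (0.69, array([ 0.5723, -0.3152,  0.0199]), array([291., 233.])), (0.6, array([ 0.4301, -0.208 ,  0.0017]), array([223., 218.]))]
side neck [(0.7, array([ 0.4102, -0.2677,  0.0285]), array([215., 223.])), (0.66, array([ 0.5744, -0.3209,  0.052 ]), array([294., 222.])), (0.61, array([ 0.4284, -0.2113,  0.0309]), array([222., 208.])), (0.39, array([ 0.5718, -0.32  ,  0.1738]), array([295., 170.]))]
```

View pics/w10.png

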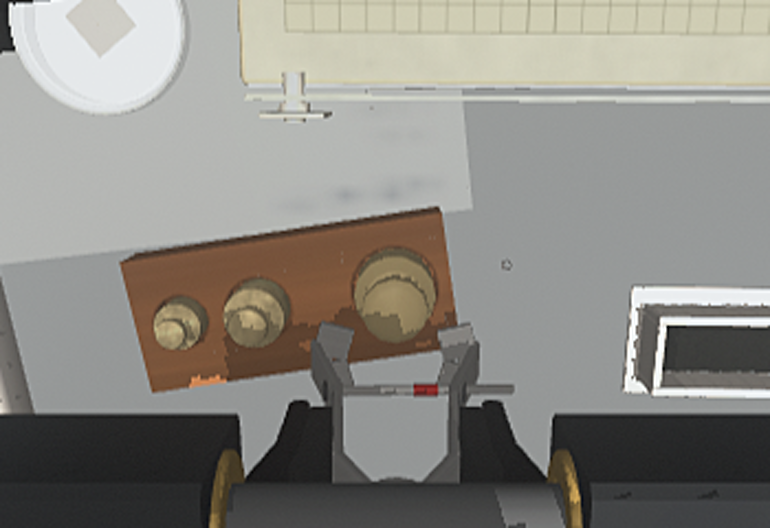

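View pics/s10.png

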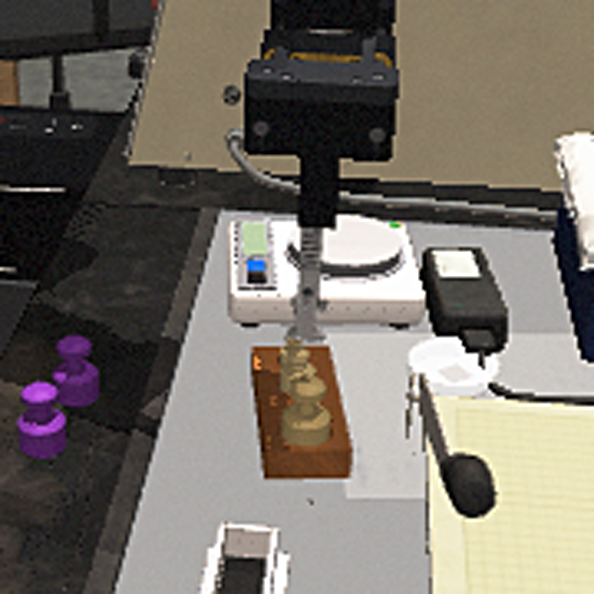

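View pics/t10.png

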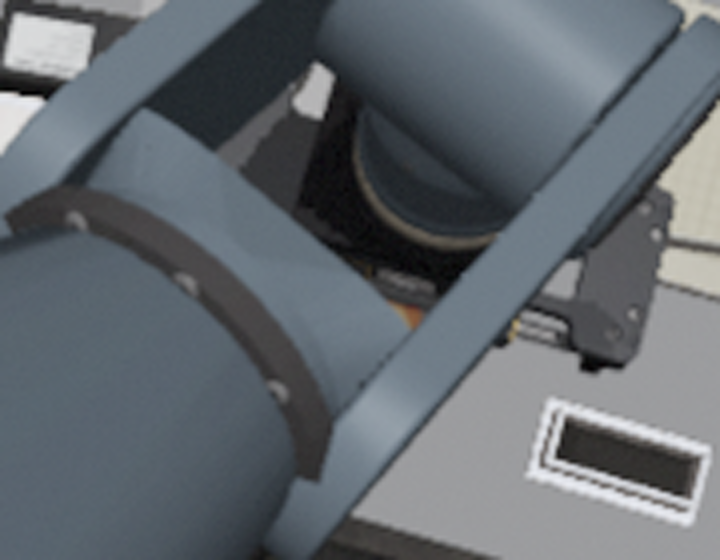

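Run:
```python
from h import *
C=cam('wrist')
P=lambda u,v:(100+(u+.5)/2.2-.5,60+(v+.5)/2.2-.5)
print('head',ray(*P(395.5,309),'wrist',.0666,C))
print('head width',np.linalg.norm(ray(*P(357,309),'wrist',.0666,C)-ray(*P(434,309),'wrist',.0666,C)))
print('body top c',ray(*P(395.5,288),'wrist',.0446,C))
for n,u,v in(('Lin',353,334),('Rin',440,338),('Lfar',330,324),('Rfar',470,325)): print(n,ray(*P(u,v),'wrist',.114,C))
```

```text
head [ 0.5755 -0.3174  0.0666]
head width 0.027514802773944507
body top c [ 0.5781 -0.3181  0.0446]
Lin [ 0.5829 -0.3062  0.114 ]
Rin [ 0.5751 -0.3312  0.114 ]
Lfar [ 0.5876 -0.3004  0.114 ]
Rfar [ 0.5768 -0.3408  0.114 ]
```

Emit:
jog_arm(
  steps=[
    {"delta_pos": [1.5, 0, -6], "turn": 0, "fingers": 32},
    {"delta_pos": [1.5, 0, -16], "turn": 0, "fingers": 32},
    {"delta_pos": [1.5, 0, -26], "turn": 0, "fingers": 32},
    {"delta_pos": [1.5, 0, -34], "turn": 0, "fingers": 32},
    {"delta_pos": [1.5, 0, -38], "turn": 0, "fingers": 32},
    {"delta_pos": [1.5, 0, -38], "turn": 0, "fingers": 32},
    {"delta_pos": [1.5, 0, -38], "turn": 0, "fingers": 32},
  ],
)

```text
time_s: 11.78
position: [0.5752, -0.3176, 0.1318]
tcp_rot: [[-0.253, -0.001, 0.968], [-0.968, 0.001, -0.253], [-0.0, -1.0, -0.001]]
force: [-0.7, 0.0, -0.0]
opening: 0.32
```

Run:
```python
from h import *
snap('wrist','w11',(160,100,400,300),3);snap('side','s11',(230,130,360,260),4.5)
s=read_state();print(s['time_s'],s['position'],s['force'],s['opening'])
```

```text
11.8833 [ 0.5757 -0.318   0.1328] [ 0.9572 -0.622  -0.5592] 0.325259392610084
```

View pics/w11.png

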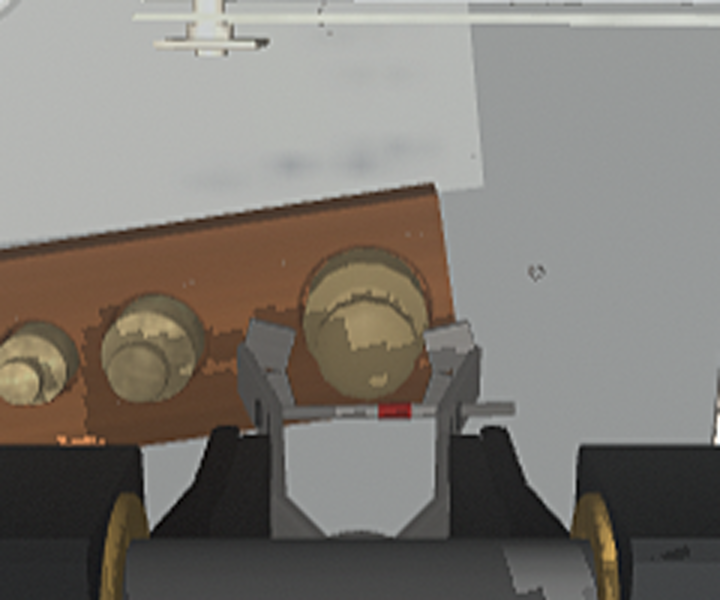

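View pics/s11.png

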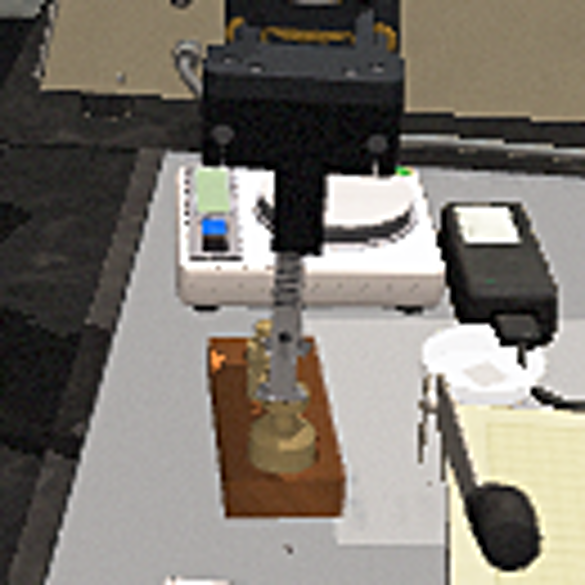

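Run:
```python
from h import *
C=cam('wrist')
P=lambda u,v:(160+(u+.5)/3-.5,100+(v+.5)/3-.5)
print('head',ray(*P(368,349),'wrist',.0666,C), np.linalg.norm(ray(*P(313,349),'wrist',.0666,C)-ray(*P(423,349),'wrist',.0666,C)))
for n,u,v in(('Lfar',262,320),('Rfar',462,322),('Lin',292,331),('Rin',425,333)): print(n,ray(*P(u,v),'wrist',.0755,C))
S=lambda u,v:(230+u/4.5,130+v/4.5)
for z,u,v in((.0666,286,398),(.0446,283,424)):print(ray(*S(u,v),'side',z))
```

```text
head [ 0.5752 -0.3193  0.0666] 0.025244042373699437
Lfar [ 0.5901 -0.299   0.0755]
Rfar [ 0.5786 -0.3414  0.0755]
Lin [ 0.5861 -0.3047  0.0755]
Rin [ 0.5782 -0.3329  0.0755]
[ 0.5718 -0.3298  0.0666]
[ 0.5738 -0.3186  0.0446]
```

Emit:
jog_arm(
  steps=[
    {"delta_pos": [0, -2, 0], "turn": 0, "fingers": 32},
    {"delta_pos": [0, -2, -3], "turn": 0, "fingers": 32},
    {"delta_pos": [0, -2, -7], "turn": 0, "fingers": 32},
    {"delta_pos": [0, -2, -12], "turn": 0, "fingers": 32},
    {"delta_pos": [0, -2, -17], "turn": 0, "fingers": 32},
    {"delta_pos": [0, -2, -21], "turn": 0, "fingers": 32},
    {"delta_pos": [0, -2, -24], "turn": 0, "fingers": 32},
    {"delta_pos": [0, -2, -24], "turn": 0, "fingers": 32},
    {"delta_pos": [0, -2, -24], "turn": 0, "fingers": 32},
  ],
)

```text
time_s: 12.63
position: [0.5752, -0.3196, 0.1081]
tcp_rot: [[-0.253, -0.001, 0.968], [-0.968, 0.0, -0.253], [-0.0, -1.0, -0.001]]
force: [0.3, 0.2, -0.9]
opening: 0.326
```

Run:
```python
from h import *
snap('wrist','w12',(160,100,400,300),3);snap('side','s12',(250,160,340,250),6.5)
s=read_state();print(s['time_s'],s['position'],s['force'],s['opening'])
for n in ('wrist','side'):
  for t in('left_tip','right_tip','knob_weight','neck'):
    print(n,t,[(round(d['confidence'],2),np.array(d['position']),proj(d['position'],n).round()) for d in tip_of(t,n)][:4])
```

```text
12.7333 [ 0.5756 -0.3198  0.1086] [-0.5834 -0.3653 -1.5309] 0.3188743336273192
wrist left_tip [(0.62, array([ 0.573 , -0.3022,  0.0482]), array([256., 228.]))]
wrist right_tip [(0.68, array([ 0.5711, -0.3342,  0.0504]), array([303., 220.]))]
wrist knob_weight [(0.91, array([ 0.576 , -0.3195,  0.022 ]), array([280., 207.]))]
wrist neck [(0.68, array([ 0.5767, -0.3199,  0.0483]), array([280., 217.]))]
side left_tip []
side right_tip [(0.74, array([ 0.5693, -0.3352,  0.058 ]), array([293., 223.]))]
side knob_weight [(0.79, array([ 0.4035, -0.2698, -0.0009]), array([213., 235.])), (0.67, array([ 0.5733, -0.3166,  0.0228]), array([292., 232.])), (0.53, array([ 0.4277, -0.2079, -0.0003]), array([222., 219.]))]
side neck [(0.65, array([ 0.4335, -0.208 ,  0.0338]), array([224., 206.])), (0.62, array([ 0.4101, -0.2696,  0.0281]), array([215., 224.])), (0.57, array([ 0.5723, -0.319 ,  0.0527]), array([292., 221.]))]
```

View pics/w12.png

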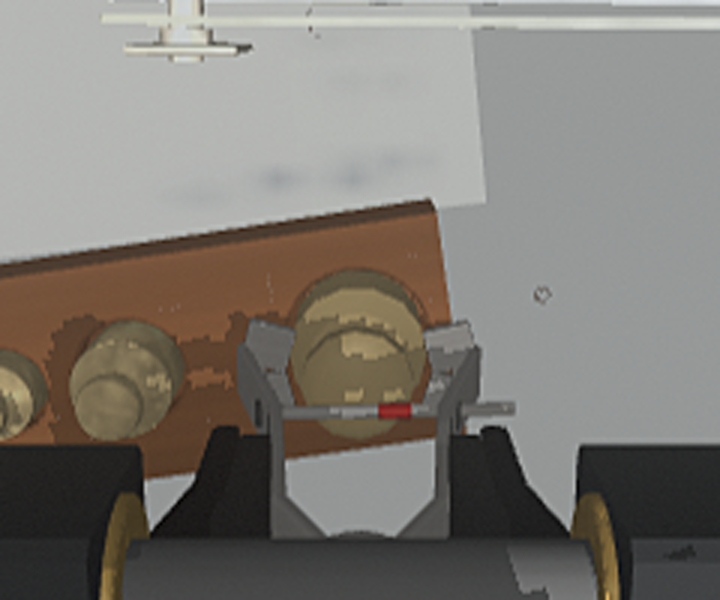

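View pics/s12.png

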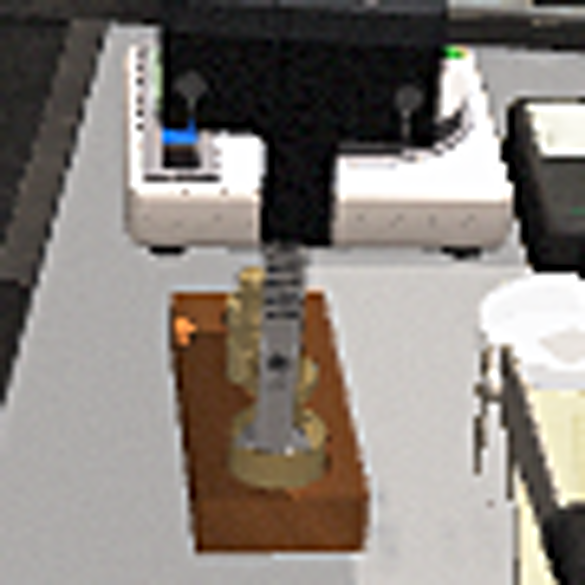

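Run:
```python
from h import *
C=cam('wrist')
P=lambda u,v:(160+(u+.5)/3-.5,100+(v+.5)/3-.5)
print('head',ray(*P(359,382),'wrist',.0666,C),'bodytop',ray(*P(359,339),'wrist',.0446,C))
print('bt w',ray(*P(292,339),'wrist',.0446,C)-ray(*P(427,339),'wrist',.0446,C))
for n,u,v in(('Lfar',262,320),('Rfar',462,322),('Lin',292,331),('Rin',425,333)): print(n,ray(*P(u,v),'wrist',.0515,C))
S=lambda q:((q-[250,160])*6.5)
yv=np.array([.253,.968,0]);xv=np.array([.968,-.253,0])
for c in([.5745,-.3185],[.5755,-.3195],[.5725,-.319]):
    c=np.array(c+[0.]);e=np.array([0,0,1.])
    print(c[:2],'bodytop',S(proj(c+.0446*e,'side')),'bodyL/R',[S(proj(c+.0446*e+d*.016*np.array([.98,.17,0]),'side'))[0] for d in(-1,1)],
     'Rfoot outer ends',[S(proj(c-yv*.030+d*xv*.010+.0515*e,'side')) for d in(-1,0,1)])
```

```text
head [ 0.5755 -0.319   0.0666] bodytop [ 0.5784 -0.3197  0.0446]
bt w [0.0077 0.0296 0.    ]
Lfar [ 0.5899 -0.3008  0.0515]
Rfar [ 0.5784 -0.3431  0.0515]
Lin [ 0.5858 -0.3065  0.0515]
Rin [ 0.578  -0.3347  0.0515]
[ 0.5745 -0.3185] bodytop [280.9006 417.085 ] bodyL/R [np.float64(235.46258510200323), np.float64(325.8260749586338)] Rfoot outer ends [array([245.4772, 449.2196]), array([277.0556, 451.4484]), array([308.6831, 453.6807])]
[ 0.5755 -0.3195] bodytop [284.5114 418.552 ] bodyL/R [np.float64(239.05644063209516), np.float64(329.4533948697539)] Rfoot outer ends [array([249.1863, 450.7662]), array([280.7945, 452.9981]), array([312.4519, 455.2335])]
[ 0.5725 -0.319 ] bodytop [275.2275 418.3721] bodyL/R [np.float64(229.71704122831053), np.float64(320.22433550521373)] Rfoot outer ends [array([239.5703, 450.5817]), array([271.1728, 452.8136]), array([302.8245, 455.0491])]
```

Run:
```python
from h import *
snap('side','s13',(272,200,312,240),15)
```

```text
(no output)
```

View pics/s13.png

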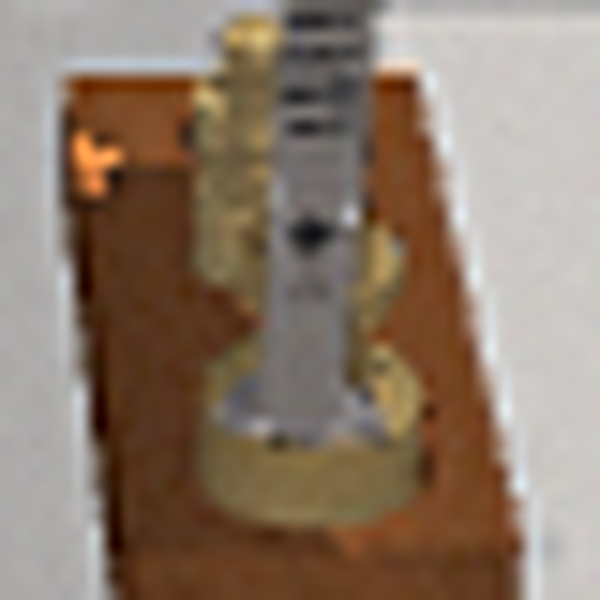

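Run:
```python
from h import *
c=np.array([.5748,-.319,0]);d=np.array([-.17,-.98,0]);e=np.array([0,0,1.]);yv=np.array([.253,.968,0])
print('body front at block top',proj(c+.016*d+.0286*e,'side'))
for z in(.048,.050,.052,.054): print(z,proj(c-yv*.030+z*e,'side'))
print('pin height .0795 hole right leg', proj(c-yv*.016+.0795*e,'side'))
```

```text
body front at block top [293.2893 234.7681]
0.048 [292.7366 230.9815]
0.05 [292.782  230.1814]
0.052 [292.8274 229.3793]
0.054 [292.873  228.5751]
pin height .0795 hole right leg [293.8126 214.4406]
```

Emit:
jog_arm(
  steps=[
    {"delta_pos": [0, 0, -1], "turn": 0, "fingers": 31},
    {"delta_pos": [0, 0, -1], "turn": 0, "fingers": 30},
    {"delta_pos": [0, 0, -1], "turn": 0, "fingers": 29},
    {"delta_pos": [0, 0, -1], "turn": 0, "fingers": 28},
    {"delta_pos": [0, 0, -1], "turn": 0, "fingers": 27},
    {"delta_pos": [0, 0, -1], "turn": 0, "fingers": 27},
    {"delta_pos": [0, 0, -1], "turn": 0, "fingers": 27},
  ],
)

```text
time_s: 13.77
position: [0.5754, -0.3197, 0.1075]
tcp_rot: [[-0.253, -0.0, 0.968], [-0.968, 0.0, -0.253], [-0.0, -1.0, -0.0]]
force: [-1.1, 0.2, -0.7]
opening: 0.277
```

Run:
```python
from h import *
snap('wrist','w14',(200,180,360,290),4.8);snap('side','s14',(272,200,312,240),12)
s=read_state();print(s['time_s'],s['position'],s['force'],s['opening'])
```

```text
13.8667 [ 0.5754 -0.3197  0.1074] [ 0.1593 -0.1844 -0.9097] 0.27592307947045075
```

View pics/w14.png

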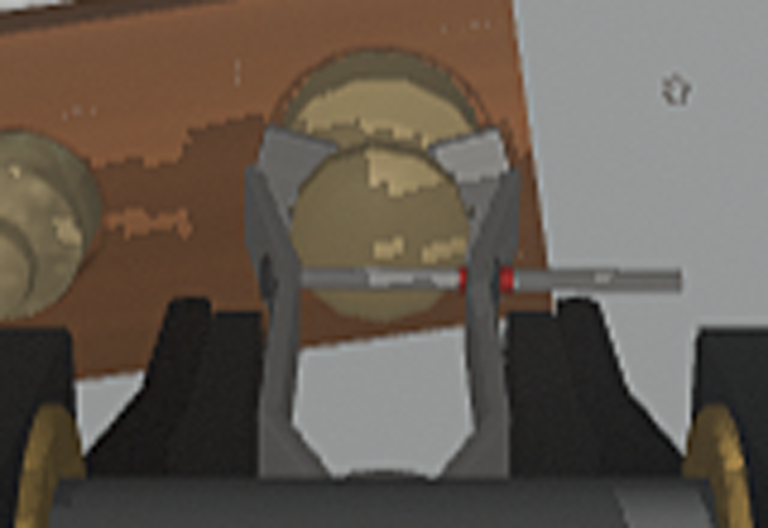

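View pics/s14.png

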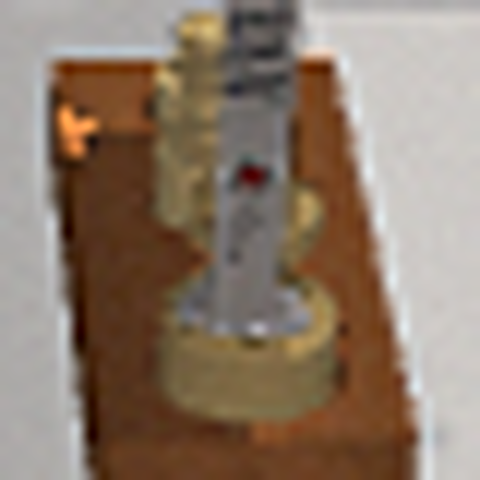

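Run:
```python
from h import *
C=cam('wrist')
P=lambda u,v:(200+(u+.5)/4.8-.5,180+(v+.5)/4.8-.5)
d=lambda a,b,z:np.linalg.norm(ray(*P(*a),'wrist',z,C)-ray(*P(*b),'wrist',z,C))*1e3
for z in(.049,.051,.053): print('V end gap',d((338,152),(430,152),z))
for z in (.077,.079,.081): print('pin out',d((503,280),(681,280),z),'band',d((460,280),(514,280),z),'head',d((292,230),(470,230),.0666))
for t in('left_tip','right_tip'): print([(round(x['confidence'],2),np.array(x['position'])) for n in('wrist','side') for x in tip_of(t,n)])
```

```text
V end gap 12.730622341752186
V end gap 12.62214046919936
V end gap 12.513658596646481
pin out 22.130866534001207 band 6.714456875176058 head 23.064830745825745
pin out 21.916736640320412 band 6.649490330165376 head 23.064830745825745
pin out 21.702606746639614 band 6.584523785154749 head 23.064830745825745
[(0.79, array([ 0.5762, -0.3091,  0.0507])), (0.5, array([ 0.5117, -0.4588,  0.0057]))]
[(0.58, array([ 0.5733, -0.3269,  0.0507])), (0.48, array([ 0.5714, -0.3272,  0.0527]))]
```

Emit:
jog_arm(
  steps=[
    {"delta_pos": [0, 0, 0], "turn": 0, "fingers": 26.5},
    {"delta_pos": [0, 0, 0], "turn": 0, "fingers": 26.5},
    {"delta_pos": [0, 0, 0], "turn": 0, "fingers": 26.5},
    {"delta_pos": [0, 0, 0], "turn": 0, "fingers": 26.5},
  ],
)

```text
time_s: 14.4
position: [0.5754, -0.3197, 0.1074]
tcp_rot: [[-0.253, 0.0, 0.968], [-0.968, -0.0, -0.253], [0.0, -1.0, 0.0]]
force: [0.5, 0.5, -0.8]
opening: 0.267
```

Run:
```python
from h import *
s=read_state();print(s['time_s'],s['position'],s['force'],s['opening'])
snap('wrist','w15',(200,180,360,290),4.8)
for t in('left_tip','right_tip'): print([(round(x['confidence'],2),np.array(x['position'])) for x in tip_of(t,'wrist')])
```

```text
14.4 [ 0.5754 -0.3197  0.1074] [ 0.4966  0.484  -0.848 ] 0.26728249989054603
[(0.8, array([ 0.5751, -0.3124,  0.0501])), (0.25, array([ 0.5761, -0.3209,  0.0235]))]
[(0.79, array([ 0.5763, -0.33  ,  0.0507]))]
```

View pics/w15.png

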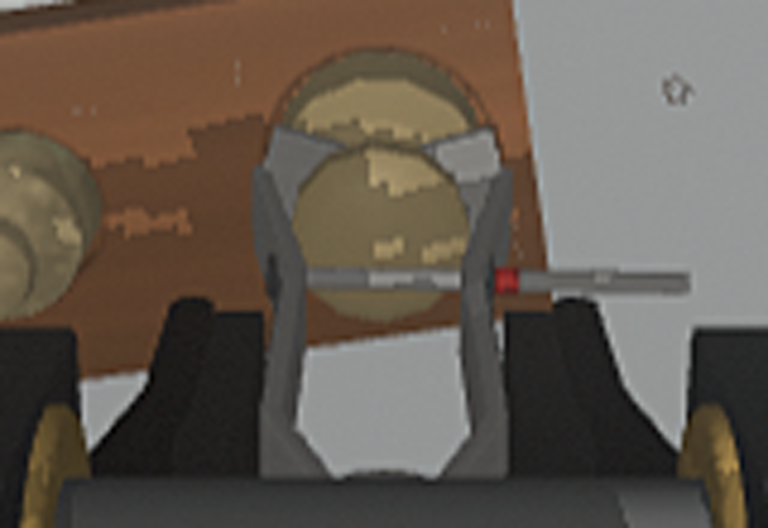

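Emit:
jog_arm(
  steps=[
    {"delta_pos": [0, 0, 1], "turn": 0, "fingers": 26.6},
    {"delta_pos": [0, 0, 2], "turn": 0, "fingers": 26.6},
    {"delta_pos": [0, 0, 3], "turn": 0, "fingers": 26.6},
    {"delta_pos": [0, 0, 4], "turn": 0, "fingers": 26.6},
    {"delta_pos": [0, 0, 5], "turn": 0, "fingers": 26.6},
    {"delta_pos": [0, 0, 6.5], "turn": 0, "fingers": 26.6},
    {"delta_pos": [0, 0, 8], "turn": 0, "fingers": 26.6},
    {"delta_pos": [0, 0, 10], "turn": 0, "fingers": 26.6},
    {"delta_pos": [0, 0, 12], "turn": 0, "fingers": 26.6},
    {"delta_pos": [0, 0, 14], "turn": 0, "fingers": 26.6},
    {"delta_pos": [0, 0, 16], "turn": 0, "fingers": 26.6},
    {"delta_pos": [0, 0, 18], "turn": 0, "fingers": 26.6},
    {"delta_pos": [0, 0, 19], "turn": 0, "fingers": 26.6},
    {"delta_pos": [0, 0, 20], "turn": 0, "fingers": 26.6},
    {"delta_pos": [0, 0, 20], "turn": 0, "fingers": 26.6},
    {"delta_pos": [0, 0, 20], "turn": 0, "fingers": 26.6},
  ],
)

```text
time_s: 15.88
position: [0.5754, -0.3197, 0.1275]
tcp_rot: [[-0.253, -0.0, 0.968], [-0.968, -0.0, -0.253], [0.0, -1.0, -0.0]]
force: [0.3, -0.7, -2.8]
opening: 0.269
```

Run:
```python
from h import *
s=read_state();print(s['time_s'],s['position'],s['force'],s['opening'])
snap('wrist','w16',(200,180,360,290),4.8);snap('side','s16',(250,160,340,250),6.5)
```

```text
15.8833 [ 0.5754 -0.3197  0.1275] [ 0.327  -0.6596 -2.7626] 0.2685936221482113
```

View pics/w16.png

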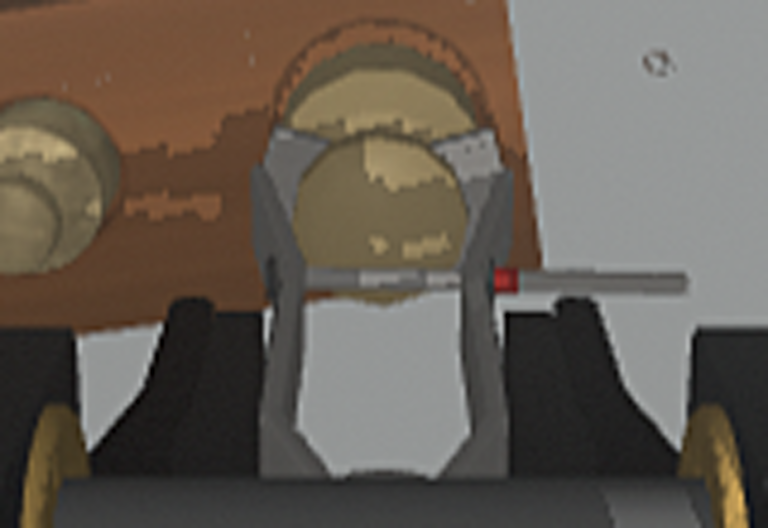

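View pics/s16.png

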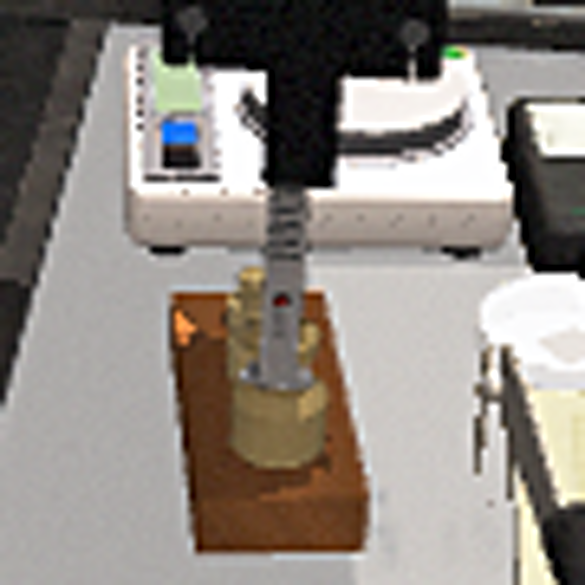

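```bash
python3 - <<'E'
from h import *
T=lambda x,y:(150+(x+.5)/2.9-.5,130+(y+.5)/2.9-.5)
S=lambda x,y:(240+(x+.5)/3.7-.5,150+(y+.5)/3.7-.5)
print(ray(*T(143,103),'top',.0565),ray(*S(238,87),'side',.0565),tri(T(143,103),S(238,87)))
E
python3 -c "
import cv2
a=cv2.imread('pics/top0.png')[130:220,155:245];cv2.imwrite('pics/t1b.png',cv2.resize(a,None,fx=6.5,fy=6.5,interpolation=2))
a=cv2.imread('pics/side0.png')[155:205,260:340];cv2.imwrite('pics/s1b.png',cv2.resize(a,None,fx=8,fy=8,interpolation=2))"
```

```text
[ 0.6482 -0.1013  0.0565] [ 0.6465 -0.1059  0.0565] [ 0.6484 -0.1008  0.054 ]
```

View pics/t1b.png

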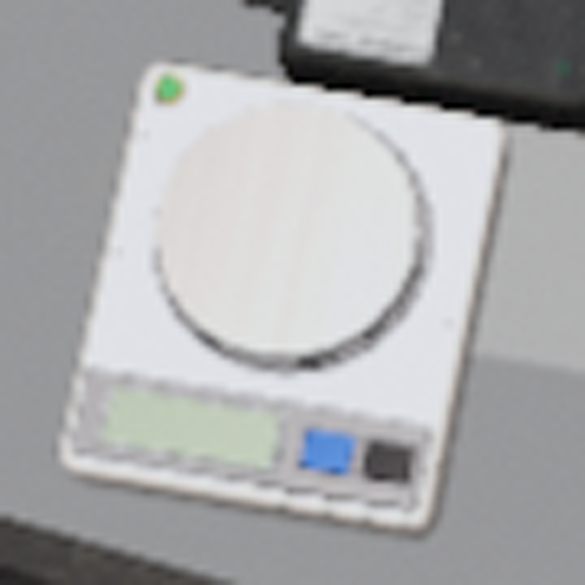

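View pics/s1b.png

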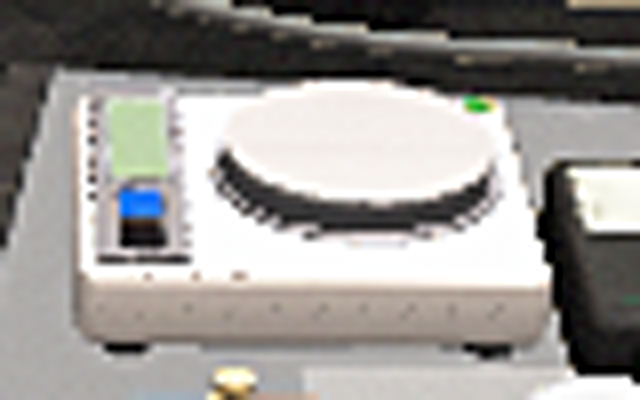

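Emit:
jog_arm(
  steps=[
    {"delta_pos": [0, 0, 3], "turn": 0, "fingers": 26.6},
    {"delta_pos": [0, 0, 8], "turn": 0, "fingers": 26.6},
    {"delta_pos": [0, 0, 14], "turn": 0, "fingers": 26.6},
    {"delta_pos": [0, 0, 21], "turn": 0, "fingers": 26.6},
    {"delta_pos": [0, 0, 28], "turn": 0, "fingers": 26.6},
    {"delta_pos": [0, 0, 35], "turn": 0, "fingers": 26.6},
    {"delta_pos": [0, 0, 42], "turn": 0, "fingers": 26.6},
    {"delta_pos": [0, 0, 49], "turn": 0, "fingers": 26.6},
    {"delta_pos": [0, 0, 55], "turn": 0, "fingers": 26.6},
    {"delta_pos": [0, 0, 59], "turn": 0, "fingers": 26.6},
    {"delta_pos": [0, 0, 62], "turn": 0, "fingers": 26.6},
    {"delta_pos": [0, 0, 62], "turn": 0, "fingers": 26.6},
    {"delta_pos": [0, 0, 62], "turn": 0, "fingers": 26.6},
  ],
)

```text
time_s: 17.07
position: [0.5753, -0.3197, 0.1894]
tcp_rot: [[-0.253, -0.0, 0.968], [-0.968, 0.0, -0.253], [-0.0, -1.0, -0.0]]
force: [-0.5, 0.3, -2.8]
opening: 0.27
```

Emit:
jog_arm(
  steps=[
    {"delta_pos": [1, 3, 0], "turn": 0, "fingers": 26.6},
    {"delta_pos": [3, 9, 0], "turn": 0, "fingers": 26.6},
    {"delta_pos": [6, 18, 0], "turn": 0, "fingers": 26.6},
    {"delta_pos": [10, 30, 0], "turn": 0, "fingers": 26.6},
    {"delta_pos": [14, 42, 0], "turn": 0, "fingers": 26.6},
    {"delta_pos": [18, 54, 0], "turn": 0, "fingers": 26.6},
    {"delta_pos": [22, 66, 0], "turn": 0, "fingers": 26.6},
    {"delta_pos": [26, 78, 0], "turn": 0, "fingers": 26.6},
    {"delta_pos": [30, 90, 0], "turn": 0, "fingers": 26.6},
    {"delta_pos": [34, 102, 0], "turn": 0, "fingers": 26.6},
    {"delta_pos": [38, 114, 0], "turn": 0, "fingers": 26.6},
    {"delta_pos": [42, 126, 0], "turn": 0, "fingers": 26.6},
    {"delta_pos": [46, 138, 0], "turn": 0, "fingers": 26.6},
    {"delta_pos": [50, 150, 0], "turn": 0, "fingers": 26.6},
    {"delta_pos": [54, 162, 0], "turn": 0, "fingers": 26.6},
    {"delta_pos": [58, 174, 0], "turn": 0, "fingers": 26.6},
    {"delta_pos": [62, 186, 0], "turn": 0, "fingers": 26.6},
    {"delta_pos": [66, 198, 0], "turn": 0, "fingers": 26.6},
    {"delta_pos": [69, 207, 0], "turn": 0, "fingers": 26.6},
    {"delta_pos": [71, 213, 0], "turn": 0, "fingers": 26.6},
  ],
)

```text
time_s: 18.73
position: [0.6468, -0.1051, 0.1894]
tcp_rot: [[-0.252, -0.0, 0.968], [-0.968, 0.0, -0.252], [-0.0, -1.0, -0.0]]
force: [0.3, -0.1, -2.6]
opening: 0.271
```

Emit:
jog_arm(
  steps=[
    {"delta_pos": [1, 4, 0], "turn": 0, "fingers": 26.6},
    {"delta_pos": [2, 6, 0], "turn": 0, "fingers": 26.6},
    {"delta_pos": [2, 6, 0], "turn": 0, "fingers": 26.6},
    {"delta_pos": [2, 6, 0], "turn": 0, "fingers": 26.6},
    {"delta_pos": [2, 6, 0], "turn": 0, "fingers": 26.6},
    {"delta_pos": [2, 6, 0], "turn": 0, "fingers": 26.6},
  ],
)

```text
time_s: 19.23
position: [0.6483, -0.1013, 0.1895]
tcp_rot: [[-0.253, -0.0, 0.967], [-0.967, -0.0, -0.253], [0.0, -1.0, 0.0]]
force: [-0.1, 0.3, -2.6]
opening: 0.272
```

Run:
```python
from h import *
s=read_state();print(s['time_s'],s['position'],s['force'],s['opening'])
snap('wrist','w17',(160,80,400,300),3);snap('side','s17',(240,100,380,220),5)
for n in ('wrist','side'):
  for t in('left_tip','right_tip','knob_weight','neck','pan'):
    print(n,t,[(round(d['confidence'],2),np.array(d['position']),proj(d['position'],n).round()) for d in tip_of(t,n)][:4])
```

```text
19.2333 [ 0.6483 -0.1013  0.1895] [-0.1198  0.3384 -2.6051] 0.271870980185598
wrist left_tip [(0.76, array([ 0.6494, -0.0928,  0.1286]), array([268., 219.]))]
wrist right_tip []
wrist knob_weight [(0.97, array([ 0.6493, -0.0997,  0.0996]), array([278., 206.]))]
wrist neck [(0.71, array([ 0.6485, -0.0998,  0.1286]), array([279., 218.])), (0.62, array([ 0.4031, -0.2745,  0.0321]), array([496., 365.]))]
wrist pan [(0.76, array([ 0.6499, -0.0974,  0.0585]), array([276., 193.])), (0.17, array([ 0.628 , -0.0968,  0.01  ]), array([281., 203.]))]
side left_tip [(0.35, array([ 0.6467, -0.1009,  0.1295]), array([305., 146.]))]
side right_tip [(0.69, array([ 0.6444, -0.1061,  0.1362]), array([305., 144.]))]
side knob_weight [(0.8, array([ 0.4013, -0.2694,  0.0001]), array([212., 234.])), (0.71, array([ 0.6445, -0.0996,  0.095 ]), array([304., 159.])), (0.47, array([ 0.4295, -0.2106, -0.0013]), array([223., 220.]))]
side neck [(0.72, array([ 0.6468, -0.1046,  0.1261]), array([306., 148.])), (0.68, array([ 0.4339, -0.2107,  0.029 ]), array([224., 209.])), (0.64, array([ 0.5816, -0.2307,  0.019 ]), array([288., 212.])), (0.6, array([ 0.406 , -0.2678,  0.0263]), array([213., 224.]))]
side pan [(0.66, array([ 0.6462, -0.1022,  0.0559]), array([304., 173.]))]
```

View pics/w17.png

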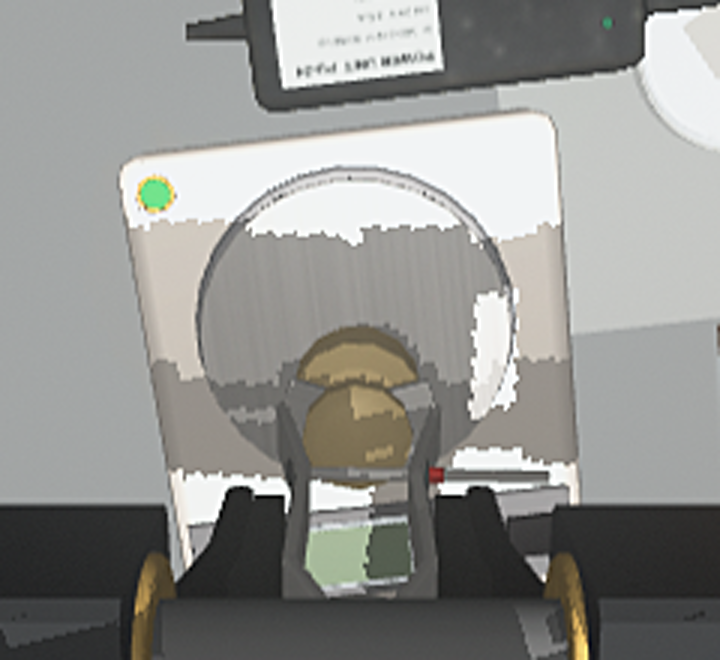

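View pics/s17.png

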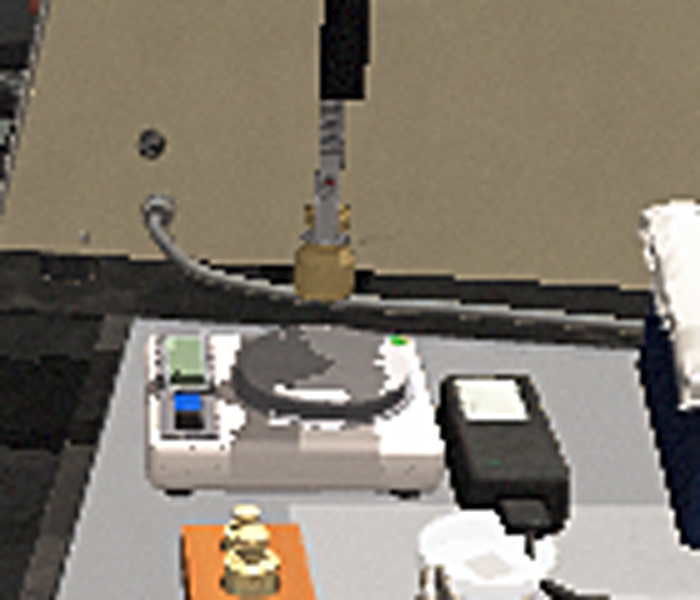

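Emit:
jog_arm(
  steps=[
    {"delta_pos": [0, 0, -1], "turn": 0, "fingers": 26.5},
    {"delta_pos": [0, 0, -3], "turn": 0, "fingers": 26.5},
    {"delta_pos": [0, 0, -5], "turn": 0, "fingers": 26.5},
    {"delta_pos": [0, 0, -7], "turn": 0, "fingers": 26.5},
    {"delta_pos": [0, 0, -8], "turn": 0, "fingers": 26.5},
    {"delta_pos": [0, 0, -8], "turn": 0, "fingers": 26.5},
    {"delta_pos": [0, 0, -8], "turn": 0, "fingers": 26.5},
    {"delta_pos": [0, 0, -8], "turn": 0, "fingers": 26.5},
    {"delta_pos": [0, 0, -8], "turn": 0, "fingers": 26.5},
    {"delta_pos": [0, 0, -8], "turn": 0, "fingers": 26.5},
    {"delta_pos": [0, 0, -8], "turn": 0, "fingers": 26.5},
    {"delta_pos": [0, 0, -8], "turn": 0, "fingers": 26.5},
    {"delta_pos": [0, 0, -8], "turn": 0, "fingers": 26.5},
    {"delta_pos": [0, 0, -8], "turn": 0, "fingers": 26.5},
  ],
)

```text
time_s: 21.0
position: [0.6484, -0.1007, 0.1815]
tcp_rot: [[-0.253, 0.0, 0.968], [-0.968, -0.0, -0.253], [0.0, -1.0, 0.0]]
force: [0.8, -0.1, -2.7]
opening: 0.272
```

Run:
```python
from h import *
s=read_state();print(s['time_s'],s['position'],s['force'],s['opening'],np.abs(s['qvel']).max())
snap('wrist','w18',(200,180,360,290),4.8);snap('side','s18',(240,100,380,220),5)
for n in ('wrist','side'):
  for t in('left_tip','right_tip','knob_weight','neck','pan'):
    print(n,t,[(round(d['confidence'],2),np.array(d['position'])) for d in tip_of(t,n)][:3])
print(read_state()['opening'])
```

```text
21.0 [ 0.6484 -0.1007  0.1815] [ 0.7876 -0.1478 -2.6985] 0.2723664555437346 0.12114272735641911
wrist left_tip [(0.94, array([ 0.6475, -0.0941,  0.121 ]))]
wrist right_tip [(0.84, array([ 0.6466, -0.1103,  0.1244]))]
wrist knob_weight [(0.73, array([ 0.6502, -0.1004,  0.0924])), (0.65, array([ 0.4063, -0.2728,  0.0024])), (0.47, array([ 0.6486, -0.099 ,  0.1249]))]
wrist neck [(0.86, array([ 0.647 , -0.1001,  0.121 ])), (0.47, array([ 0.4042, -0.2725,  0.0304]))]
wrist pan [(0.81, array([ 0.645 , -0.1004,  0.0596]))]
side left_tip []
side right_tip [(0.48, array([ 0.6433, -0.1073,  0.1266]))]
side knob_weight [(0.79, array([ 0.4311, -0.2094, -0.0033])), (0.72, array([ 0.6372, -0.1009,  0.0052])), (0.68, array([ 0.6452, -0.0999,  0.0875]))]
side neck [(0.58, array([ 0.4289, -0.2093,  0.0297])), (0.52, array([ 0.6439, -0.102 ,  0.118 ])), (0.48, array([ 0.4055, -0.2691,  0.0317]))]
side pan [(0.74, array([ 0.6452, -0.1001,  0.0561]))]
0.26937652586921207
```

View pics/w18.png

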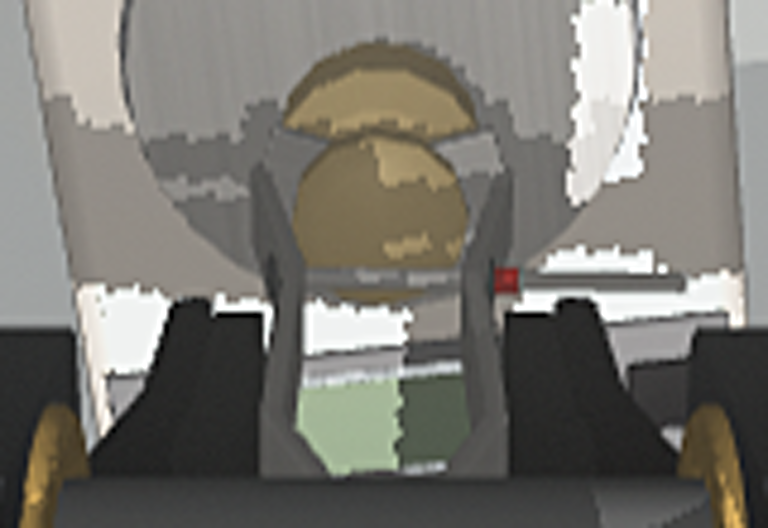

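View pics/s18.png

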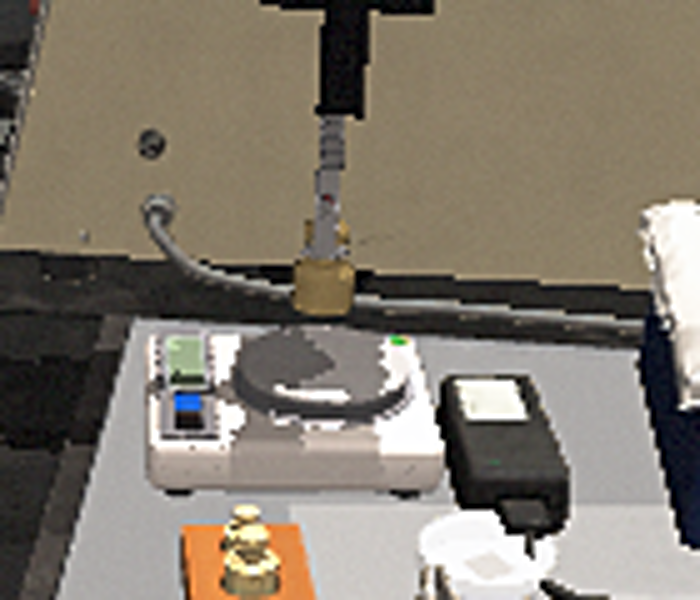

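```bash
python3 -c "
from rig import *
print(hand_in())"
```

```text
the job is handed in; nothing more can be done
None
```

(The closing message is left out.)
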